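# Hook out the trapped intake trumpet and stack the set

## Robot

A 6-joint arm with a two-finger parallel gripper is mounted at the origin on the work surface. World frame = base frame: x ahead of the robot, y to its left, z up, the work surface at z = 0. Lengths are in m, angles in rad, forces in N, time in s.
With the tool pointing down it reaches from about 0.325 to 0.85 m from the base axis. Payload 4.4 kg.
Tool frame: the origin (TCP) lies on the centre line of the jaws, within the pads' length; the fingertips stand 25 mm ahead of it and the grasp point (between the pads) lies 6 mm ahead of it (env.finger_overhang is the distance from the TCP to the fingertips, in m); y points along the fingers, x is the direction in which the jaws open and shut, and the axes are right-handed (so a half turn about y gives the same grasp; the last joint's range is limited). The gripper opens to 94 mm and grips with 3 to 60 N. Pads are 16 mm wide; open, the fingers measure 119 mm over their backs; the gripper's body (75 mm by 177 mm) begins 78 mm behind the grasp point.
Start: joints at [-1.256, 0.207, 1.542, -0, 1.393, -0.15], TCP at [0.258, -0.514, 0.23] pointing down, gripper open.
Joint ranges: [-2.73, 2.73], [-0.86, 2.22], [0.23, 2.46], [-1.11, 4.25], [0.08, 2.63], [-2.82, 2.82]. Speed limits (rad/s): [2.79, 2.79, 3.14, 3.14, 3.14, 3.14].

## Interface

Orientations are given as a unit quaternion [w, x, y, z].
In Python, from cell import env gives the robot as it stands.
- The arm moves only by the tool arm_command, never from a script. Its argument "deltas" is a list of rows, each a list of 7 numbers: the shift along the tool's x, y, z each as a share of 0.15 m, from -1 to 1, then the turn, a rotation vector about the tool's x, y, z each as a share of 2 pi rad, from -1 to 1, then the opening, from 0 (shut) to 1 (fully open). In form: [[tx, ty, tz, ax, ay, az, jaw], ...]. A call has 1 to 20 rows; each row shifts and turns the commanded pose from where the row before left it, along the tool's axes as they then stand; what a row does not reach is not made up. A row lasts 1/12 s, in which the tool goes at most 41.7 mm and 7.16 degrees, less where a joint would pass 70% of its speed; a pose out of reach is approached as far as the arm can. A call with a number of a shift or a turn outside -1 to 1 is refused whole. A call with a gripper value outside its range is refused whole. The fingers move at their own pace and stop on an object; the grip force is fixed at half the most. Time passes only in rows, so rows that do not move let the fingers close. It gives the time, the measured TCP pose, the force and the opening at its end, in the units of the state.
- env.sense(): the state, without advancing time (a new reading comes with each control period).
- env.camera(name): name is "side" or "top" or "wrist"; returns (picture, depth): 400x640x3 uint8, red, green, blue; 400x640 float32, m along the optical axis (not along the pixel's ray), 0 where there is no reading.
- env.calibration(name): a dict with "K" (3x3 intrinsics, pixels), "k1" (the pictures are not rectified: a ray, as slopes to the right and down, at radius r is drawn at 1 + k1 r^2 times it, then the intrinsics apply), "cam_to_world" (4x4, takes a point from camera to world coordinates). Camera axes: x right, y down, z forward; pixel columns grow to the right and rows downward; lengths in m; the calibration is good to about 2 mm. A picture is of the moment at which its call begins: read the wrist's pose just before it. calibration takes no time and is no camera call; for the wrist camera it gives the pose at the moment of the call.
- env.finish_job(): hands the job in, once; it reports no verdict.
Trained networks look in the newest picture that a camera, given by its name, has taken for a name from the list of things; names that differ only in an ending like _2 or _b are one class to them, and where a whole thing is asked for, a point or a joint stands for the part that bears it (a point fixed in the world has none). Each returns a list of dicts, best first, with "conf" (0 to 1); they miss things now and then, are a little off and sometimes report something else, mostly with a low value. They report only what shows in the picture. A call takes as long as a camera call. They do not tell look-alikes from the thing itself.
- env.trace(name, camera): "region" (400x640 bool, what is visible of it) and "position" ([column, row] in pixels, amid what is visible of it).
The state is a dict: "time_s": time; "q": joint angles; "joint_velocities": joint speeds; "tau": joint torques, N m; "ee_pos": TCP position; "tool_rot": TCP orientation; "wrist_force": force on the tool from outside, world axes, zero at the start; "ft_torque": the same for the moment, N m; "finger_gap": finger opening in m.
Only numpy, scipy, OpenCV 4.12 (cv2) and the standard library are available. Lean on these libraries where they do the work, as an engineer would, in place of code of your own. Each camera call takes 0.05 s, during which the arm holds its last target.

## Task

Stand the three printed intake trumpets on the bench in one neat tower, all mouth-down and centred rim on rim: white at the bottom, blue on it, orange on top. One of them is caught in the barred bay: drag it right out with the hooked pick, never touching it with the gripper while it is in there, and lay the pick back on the bench. Do not knock a trumpet over, and leave the red air filter, the metal adaptor ring and the jar where they are.

Things in the scene. Friction and masses are not known exactly. Their poses are not given: they have to be found in the camera images.
- white_centre (a point): centre, half-way up, of the white intake trumpet: a printed open tube 42 mm tall, standing mouth-down, axis z up. The mouth (bottom, 6 mm tall) has a rim of 60 mm outer, 46 mm inner diameter; the waist is 48 mm across, the top rim (flange, from 35 to 42 mm up) 56 mm across; a straight round hole of 36 mm runs down through top and waist. About 0.11 kg. It starts either standing in the bay or on the open bench
- blue_centre (a point): centre, half-way up, of the blue intake trumpet: a printed open tube 42 mm tall, standing mouth-down, axis z up. The mouth (bottom, 6 mm tall) has a rim of 60 mm outer, 46 mm inner diameter; the waist is 48 mm across, the top rim (flange, from 35 to 42 mm up) 56 mm across; a straight round hole of 36 mm runs down through top and waist. About 0.11 kg. It starts either standing in the bay or on the open bench
- orange_centre (a point): centre, half-way up, of the orange intake trumpet: a printed open tube 42 mm tall, standing mouth-down, axis z up. The mouth (bottom, 6 mm tall) has a rim of 60 mm outer, 46 mm inner diameter; the waist is 48 mm across, the top rim (flange, from 35 to 42 mm up) 56 mm across; a straight round hole of 36 mm runs down through top and waist. About 0.11 kg. It starts either standing in the bay or on the open bench
- bay: fixed grey metal bay with open slatted sides and three yellow bars across its top. Origin on the bench in the middle of its open mouth; x axis runs level from the mouth into the bay, z up. Inside 80 mm wide, 128 mm deep; walls 4 mm, closed back, 98 mm high overall, bars' underside 92 mm above the bench, no floor. The trapped trumpet's centre starts 50 to 70 mm inside the mouth
- pick_handle (a point): centre of the hooked pick's red handle, a bar 90 mm long (x), 20 mm wide (y), 34 mm tall (z) that stands on the bench by its flat foot (this point is then 17 mm up). x axis points along the pick to the hook. A steel shaft 6 mm thick runs out of the front of the handle, its centre line 14 mm above this point, and at 185 mm from this point bends straight down as a 6 mm thick hook, whose lower end is 14 mm below this point. 0.12 kg, balances about 7 mm in front of this point
- filter_centre (a point): bystander: centre, half-way up, of a red cone air filter, 84 mm across, 95 mm tall
- adaptor_centre (a point): bystander: centre of a flat aluminium adaptor ring, 76 mm across, 18 mm tall
- jar_centre (a point): bystander: centre, half-way up, of a small brass-coloured jar with black cap, 54 mm across, 70 mm tall
Mind the look-alikes: they are no part of the job. Of the things shaped like the part that bears blue_centre, the blue one is meant. Leave any purple look-alike of the part that bears pick_handle alone.

How it is judged:
On the way, in this order (a step that is already met when the one before it is completed fails the run):
1. the pick touches the trapped trumpet while it is in the bay (((contact force between pick and white above 0.05 N and (x of white_centre in the frame of bay between -0.03 and 0.13 m and y of white_centre in the frame of bay between -0.045 and 0.045 m)) or (contact force between pick and blue above 0.05 N and (x of blue_centre in the frame of bay between -0.03 and 0.13 m and y of blue_centre in the frame of bay between -0.045 and 0.045 m)) or (contact force between pick and orange above 0.05 N and (x of orange_centre in the frame of bay between -0.03 and 0.13 m and y of orange_centre in the frame of bay between -0.045 and 0.045 m)))).
2. no trumpet is in the bay any more: the trapped one is wholly outside its mouth (not (x of white_centre in the frame of bay between -0.03 and 0.13 m and y of white_centre in the frame of bay between -0.045 and 0.045 m) and not (x of blue_centre in the frame of bay between -0.03 and 0.13 m and y of blue_centre in the frame of bay between -0.045 and 0.045 m) and not (x of orange_centre in the frame of bay between -0.03 and 0.13 m and y of orange_centre in the frame of bay between -0.045 and 0.045 m)), for 0.2 s.
At the end, for the whole second after the job is handed in: The white trumpet stands on the bench outside the bay, the blue one on it and the orange one on the blue, all upright and mouth-down (within 0.06 rad), each centred on the one below within 7 mm and seated rim on rim (height within 4 mm), all at rest; the pick lies on the bench, at rest (height (world z) of white_centre between 0.017 and 0.025 m and horizontal distance between blue_centre and white_centre below 0.007 m and height (world z) of blue_centre between 0.059 and 0.067 m and horizontal distance between orange_centre and blue_centre below 0.007 m and height (world z) of orange_centre between 0.101 and 0.109 m and angle between each of white_centre, blue_centre, orange_centre's own z axis and vertical below 0.06 rad and linear speed of each of white, blue, orange, pick below 0.02 m/s and not (x of white_centre in the frame of bay between -0.03 and 0.13 m and y of white_centre in the frame of bay between -0.045 and 0.045 m) and height (world z) of pick_handle below 0.025 m); the robot touches nothing.
It fails at once if the gripper or the arm touches a trumpet while it is in the bay ((contact force between any of the fingers, the arm and white above 0.3 N and (x of white_centre in the frame of bay between -0.03 and 0.13 m and y of white_centre in the frame of bay between -0.045 and 0.045 m)) or (contact force between any of the fingers, the arm and blue above 0.3 N and (x of blue_centre in the frame of bay between -0.03 and 0.13 m and y of blue_centre in the frame of bay between -0.045 and 0.045 m)) or (contact force between any of the fingers, the arm and orange above 0.3 N and (x of orange_centre in the frame of bay between -0.03 and 0.13 m and y of orange_centre in the frame of bay between -0.045 and 0.045 m))).
It fails at once if a trumpet is tipped over (angle between any of white_centre, blue_centre, orange_centre's own z axis and vertical above 0.7 rad).
It fails at once if the filter, the adaptor ring or the jar is moved more than 25 mm or tipped (distance of any of filter_centre, adaptor_centre, jar_centre from where it was at the start of the episode above 0.025 m or angle between any of filter_centre, adaptor_centre, jar_centre's own z axis and vertical above 0.3 rad).
It also fails if it takes over 72 s, if anything falls off the work surface, if the arm or the gripper's body presses on something with over 40 N, if the wrist force passes 120 N, or if a joint passes its speed limit or range.

## Working session

There is one attempt and no reset: what is moved stays moved. The work goes in short steps, Python scripts to look and compute and a tool call to move; the robot and the scene stay as the last step left them, time stands still between calls to the robot, and variables do not carry over. Pictures are saved under pics/ and viewed, and the job is handed in when it is done.

Besides the shell and the picture viewer there is one more tool, called after "Request:" as name([rows], argument=value, ...), one row to a line, values as JSON. arm_command: Moves the arm, as the interface text tells. Shift numbers are shares of 0.15 m and turn numbers shares of 2 pi rad, none past 1 either way. Its arguments: {"type":"object","properties":{"deltas":{"type":"array","items":{"type":"array","items":{"type":"number"}}}},"required":["deltas"]}

```bash
mkdir -p pics; ls; cat > h.py <<'E'
import numpy as np, cv2
from cell import env
def px2w(name,u,v,d):
    c=env.calibration(name);K=np.array(c["K"]);T=np.array(c["cam_to_world"]);k1=c["k1"]
    x=(u-K[0,2])/K[0,0];y=(v-K[1,2])/K[1,1]
    a,b=x,y
    for _ in range(20):
        r=a*a+b*b; a,b=x/(1+k1*r),y/(1+k1*r)
    p=np.stack([a*d,b*d,d*np.ones_like(a),np.ones_like(a)],-1)
    return (p@T.T)[...,:3]
def ray(name,u,v,z):
    c=env.calibration(name);T=np.array(c["cam_to_world"])
    p=px2w(name,np.float64(u),np.float64(v),1.0);o=T[:3,3];d=p-o
    return o+d*(z-o[2])/d[2]
def w2px(name,P):
    c=env.calibration(name);K=np.array(c["K"]);T=np.linalg.inv(np.array(c["cam_to_world"]));k1=c["k1"]
    P=np.atleast_2d(P);p=P@T[:3,:3].T+T[:3,3];a=p[:,0]/p[:,2];b=p[:,1]/p[:,2];f=1+k1*(a*a+b*b)
    return np.stack([a*f*K[0,0]+K[0,2],b*f*K[1,1]+K[1,2]],-1)
def save(n,im): cv2.imwrite("pics/"+n,cv2.cvtColor(np.ascontiguousarray(im),cv2.COLOR_RGB2BGR))
def cloud(name,d):
    v,u=np.mgrid[0:400,0:640]; return px2w(name,u.astype(float),v.astype(float),d)
E
python3 - <<'E'
from h import *
print(env.sense())
for n in ["top","side"]:
    im,d=env.camera(n); save(n+"1.png",im); np.savez("/tmp/"+n+"1.npz",im=im,d=d)
    print(n,env.calibration(n))
    for t in ["white_centre","blue_centre","orange_centre","bay","pick_handle","filter_centre","adaptor_centre","jar_centre"]:
        for r in env.trace(t,n):
            m=r["region"]&(d>0); w=cloud(n,d)[m]
            print(t,round(r["conf"],2),np.round(r["position"]),m.sum(),np.median(w,0).round(3) if m.sum() else None)
E
```

```text
pics
{'time_s': 0.0, 'q': array([-1.25549738e+00,  2.07401618e-01,  1.54294975e+00, -1.35656100e-05,
        1.39348292e+00, -1.50469610e-01]), 'joint_velocities': array([-0.00090787,  0.00087183, -0.00029793,  0.00047657, -0.00148527,
        0.00060424]), 'tau': array([ 9.17278376e-04, -3.70881629e+01, -2.81413901e+01,  6.98715518e-02,
        3.60661384e-02, -1.71403904e-04]), 'ee_pos': array([ 0.25800475, -0.51302791,  0.22930318]), 'tool_rot': array([ 0.60240368, -0.60138614,  0.37171668, -0.3705013 ]), 'wrist_force': array([-0.48733773,  0.38780674, -0.11239356]), 'ft_torque': array([-0.03061937,  0.05952291, -0.01761248]), 'finger_gap': 0.09386495273975275}
top {'K': array([[383.97350385,   0.        , 321.38858248],
       [  0.        , 383.97350385, 203.31011353],
       [  0.        ,   0.        ,   1.        ]]), 'k1': -0.059797460761211195, 'cam_to_world': array([[-8.25931728e-04, -9.98883593e-01,  4.72322566e-02,
         4.13616554e-01],
       [-9.99571641e-01, -5.57120881e-04, -2.92612917e-02,
        -2.99270107e-02],
       [ 2.92549383e-02, -4.72361921e-02, -9.98
[... 1160 characters left out ...]
288, -0.54098743,  0.65897883],
       [ 0.        ,  0.        ,  0.        ,  1.        ]])}
white_centre 0.74 [263. 274.] 177 [0.601 0.208 0.038]
blue_centre 0.85 [301. 223.] 505 [ 0.545 -0.01   0.027]
blue_centre 0.74 [346. 175.] 316 [ 0.439 -0.246  0.031]
blue_centre 0.64 [312. 198.] 342 [ 0.523 -0.102  0.03 ]
orange_centre 0.91 [311. 176.] 345 [ 0.544 -0.248  0.028]
bay 0.76 [264. 292.] 2804 [0.588 0.288 0.06 ]
pick_handle 0.96 [350. 227.] 335 [0.426 0.027 0.033]
pick_handle 0.17 [266. 292.] 3026 [0.589 0.287 0.06 ]
filter_centre 0.87 [250. 189.] 1082 [ 0.695 -0.115  0.057]
adaptor_centre 0.56 [273. 168.] 284 [ 0.664 -0.286  0.017]
jar_centre 0.64 [357. 191.] 516 [ 0.399 -0.138  0.044]
```

View pics/top1.png

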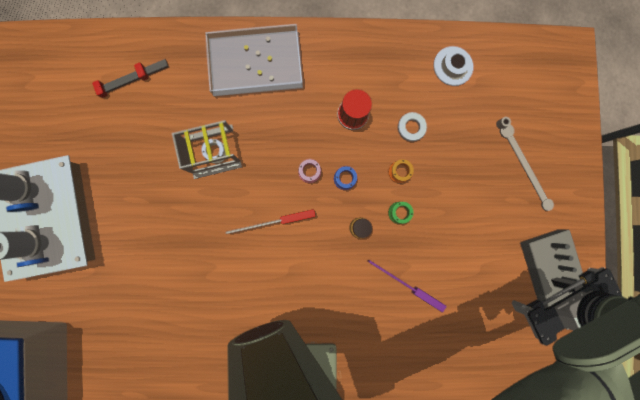

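View pics/side1.png

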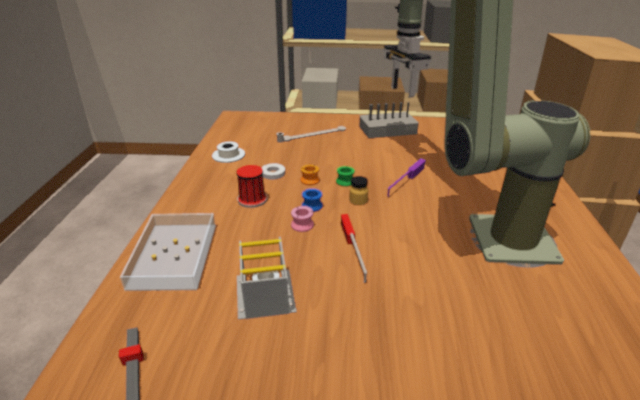

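```bash
python3 - <<'E'
from h import *
z=np.load("/tmp/top1.npz");im=z["im"]
save("cropA.png",cv2.resize(im[150:250,240:400],None,fx=5,fy=5,interpolation=cv2.INTER_CUBIC))
save("cropB.png",cv2.resize(im[95:215,150:270],None,fx=5,fy=5,interpolation=cv2.INTER_CUBIC))
z=np.load("/tmp/side1.npz");im=z["im"]
save("cropC.png",cv2.resize(im[150:250,280:400],None,fx=5,fy=5,interpolation=cv2.INTER_CUBIC))
E
```

```text
(no output)
```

View pics/cropA.png

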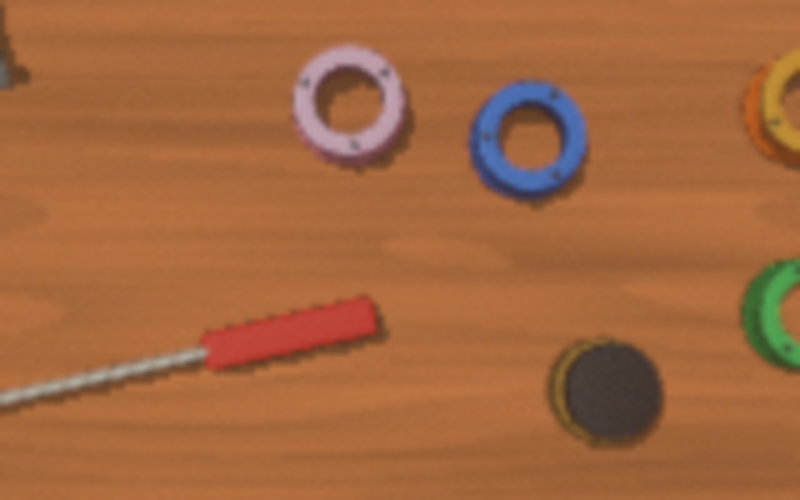

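View pics/cropB.png

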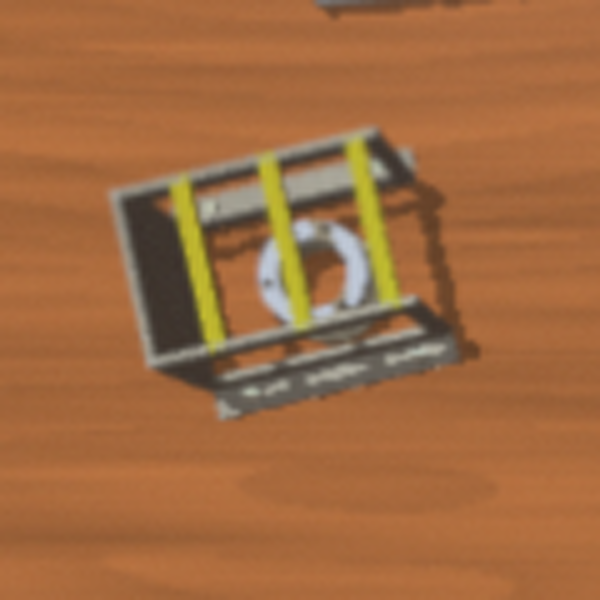

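```bash
python3 - <<'E'
from h import *
# colour-based/points in top
z=np.load("/tmp/top1.npz");im=z["im"];d=z["d"];W=cloud("top",d)
# bay points
m=(d>0)&(W[...,2]>0.015)&(W[...,2]<0.13)&(W[...,0]>0.5)&(W[...,0]<0.68)&(W[...,1]>0.12)&(W[...,1]<0.38)
P=W[m]
hsv=cv2.cvtColor(im,cv2.COLOR_RGB2HSV)
yel=m&(hsv[...,0]>22)&(hsv[...,0]<35)&(hsv[...,1]>150)&(hsv[...,2]>120)
hi=P[P[:,2]>0.085]
print(len(hi),cv2.minAreaRect(hi[:,:2].astype(np.float32)))
print("box",cv2.boxPoints(cv2.minAreaRect(hi[:,:2].astype(np.float32))))
n,l,s,c=cv2.connectedComponentsWithStats(yel.astype(np.uint8))
for i in range(1,n):
    if s[i,4]>15:
        p=W[l==i]; mu=np.median(p,0); uu,ss,vt=np.linalg.svd((p-p.mean(0))[:,:2],full_matrices=False); print("bar",s[i,4],p.mean(0).round(3),mu.round(3),vt[0].round(3),c[i])
for nm,sel in dict(orange=(hsv[...,0]<20)&(hsv[...,0]>8),blue=(hsv[...,0]>105)&(hsv[...,0]<125),red=(hsv[...,0]<6)|(hsv[...,0]>174)).items():
    s=sel&(hsv[...,1]>150)&(hsv[...,2]>70)&(d>0)&(W[...,2]>0.01)
    n,l,st,c=cv2.connectedComponentsWithStats(s.astype(np.uint8))
    for i in range(1,n):
        if st[i,4]>80:
            p=W[l==i]; print(nm,st[i,4],c[i].round(),p.mean(0).round(3),cv2.minAreaRect(p[:,:2].astype(np.float32)))
E
```

```text
806 ((0.5997841954231262, 0.22940827906131744), (0.09021179378032684, 0.13402974605560303), 13.584068298339844)
box [[0.5402002  0.2839544 ]
 [0.57168    0.15367395]
 [0.6593682  0.17486215]
 [0.6278884  0.3051426 ]]
bar 113 [0.611 0.177 0.096] [0.611 0.176 0.097] [-0.969 -0.247] [224.15044248 139.21238938]
bar 109 [0.602 0.218 0.096] [0.602 0.218 0.096] [-0.967 -0.253] [206.77981651 142.8440367 ]
bar 126 [0.591 0.26  0.096] [0.591 0.26  0.097] [-0.965 -0.261] [189.23809524 147.34920635]
orange 309 [402. 170.] [ 0.546 -0.266  0.035] ((0.5458659529685974, -0.267048716545105), (0.05329667776823044, 0.056441958993673325), 43.95466613769531)
blue 99 [ 18. 206.] [0.447 0.649 0.135] ((0.4469766616821289, 0.6525262594223022), (0.00893578864634037, 0.048480477184057236), 11.77083683013916)
blue 1134 [  9. 369.] [0.092 0.625 0.188] ((0.0913497805595398, 0.626337468624115), (0.1322096288204193, 0.04613618552684784), 0.16228117048740387)
red 116 [140.  70.] [0.81  0.418 0.027] ((0.8116611838340759, 0.4195977449417114), (0.03982929885387421, 0.018926870077848434), 22.387004852294922)
red 112 [98. 88.] [0.764 0.528 0.027] ((0.7642215490341187, 0.5291885733604431), (0.03913779929280281, 0.02056233398616314), 25.52562713623047)
red 742 [355. 105.] [ 0.698 -0.14   0.087] ((0.699311375617981, -0.14098912477493286), (0.07047621160745621, 0.07383085042238235), 27.924850463867188)
red 252 [298. 216.] [0.427 0.002 0.033] ((0.4268915057182312, 0.0024726875126361847), (0.018711259588599205, 0.08819752931594849), 12.52068042755127)
```

The red pick is at (298,216); the purple one at (429,300) is its look-alike. The trapped trumpet is white, at (213,150). The blue trumpet is at (346,178), and the pink (310,171) and green (402,212) ones are look-alikes. The crop shows (346,178) is clearly blue. Orange is at (402,171). The bay's mouth faces −y. Next I'll refine the positions.

```bash
python3 - <<'E'
from h import *
from scipy.spatial.transform import Rotation as R
s=env.sense();q=s["tool_rot"];M=R.from_quat([q[1],q[2],q[3],q[0]]).as_matrix();print("tool axes cols\n",M.round(3))
z=np.load("/tmp/top1.npz");im=z["im"];d=z["d"];W=cloud("top",d)
hsv=cv2.cvtColor(im,cv2.COLOR_RGB2HSV)
v,u=np.mgrid[0:400,0:640].astype(float)
F=ray_=None
def onplane(mask,h):
    return np.array([ray("top",a,b,h)[:2] for b,a in zip(*np.nonzero(mask))])
for nm,(cu,cv_) in dict(white=(213,150),blue=(346,178),orange=(402,171),pink=(310,171),green=(402,212),jar=(361,229)).items():
    box=(abs(u-cu)<16)&(abs(v-cv_)<16)
    m=box&(d>0)&(W[...,2]>0.036)&(W[...,2]<0.048 if nm!="jar" else W[...,2]<0.08)
    P=onplane(m,0.042 if nm!="jar" else .07); c,r=cv2.minEnclosingCircle(P.astype(np.float32))
    print(nm,m.sum(),"mean",P.mean(0).round(4),"circ",np.round(c,4),round(r,4))
# dark hole of white/ pick
m=(abs(u-298)<22)&(abs(v-216)<12)&((hsv[...,0]<6)|(hsv[...,0]>174))&(hsv[...,1]>150)&(W[...,2]>0.028)
P=onplane(m,0.034);rect=cv2.minAreaRect(P.astype(np.float32));print("handle",P.mean(0).round(4),rect)
# shaft 
m=(u>222)&(u<282)&(v>210)&(v<240)&(d>0)&(W[...,2]>0.018)
P=onplane(m,0.034);print("shaft n",len(P));
l=cv2.fitLine(P.astype(np.float32),cv2.DIST_L2,0,.01,.01).ravel();print(l)
t=(P-l[2:])@l[:2];print("ends",(l[2:]+t.min()*l[:2]).round(4),(l[2:]+t.max()*l[:2]).round(4))
z=np.load("/tmp/side1.npz");ims=z["im"];save("cropS.png",cv2.resize(ims[190:330,220:400],None,fx=4,fy=4,interpolation=cv2.INTER_CUBIC))
hs=cv2.cvtColor(ims,cv2.COLOR_RGB2HSV);D=z["d"];Ws=cloud("side",D)
m=(abs(u-350)<15)&(abs(v-227)<22)&((hs[...,0]<6)|(hs[...,0]>174))&(hs[...,1]>150)
P=Ws[m&(D>0)];P=P[P[:,2]>0.028];print("side handle",P.mean(0).round(4),cv2.minAreaRect(P[:,:2].astype(np.float32)))
P=Ws[(abs(u-311)<16)&(abs(v-198)<16)&(D>0)];P=P[P[:,2]>0.037];print("side blue",cv2.minEnclosingCircle(P[:,:2].astype(np.float32)))
P=Ws[(abs(u-311)<16)&(abs(v-174)<14)&(D>0)];P=P[P[:,2]>0.037];print("side orange",cv2.minEnclosingCircle(P[:,:2].astype(np.float32)))
E
```

```text
tool axes cols
 [[ 0.449  0.     0.893]
 [-0.893 -0.     0.449]
 [ 0.    -1.    -0.   ]]
white 172 mean [0.5986 0.2179] circ [0.5971 0.219 ] 0.0276
blue 226 mean [ 0.5267 -0.1208] circ [ 0.5268 -0.1208] 0.0279
orange 228 mean [ 0.5458 -0.267 ] circ [ 0.5457 -0.2664] 0.0282
pink 228 mean [ 0.5448 -0.0277] circ [ 0.5447 -0.0278] 0.0279
green 229 mean [ 0.4366 -0.2649] circ [ 0.4362 -0.265 ] 0.0284
jar 352 mean [ 0.398  -0.1549] circ [ 0.3984 -0.1554] 0.0267Traceback (most recent call last):
  File "<stdin>", line 17, in <module>
  File "<stdin>", line 9, in onplane
  File "h.py", line 13, in ray
    p=px2w(name,np.float64(u),np.float64(v),1.0);o=T[:3,3];d=p-o
  File "h.py", line 4, in px2w
    c=env.calibration(name);K=np.array(c["K"]);T=np.array(c["cam_to_world"]);k1=c["k1"]
ValueError: time passes only in moves, steps and waits
```

View pics/cropC.png

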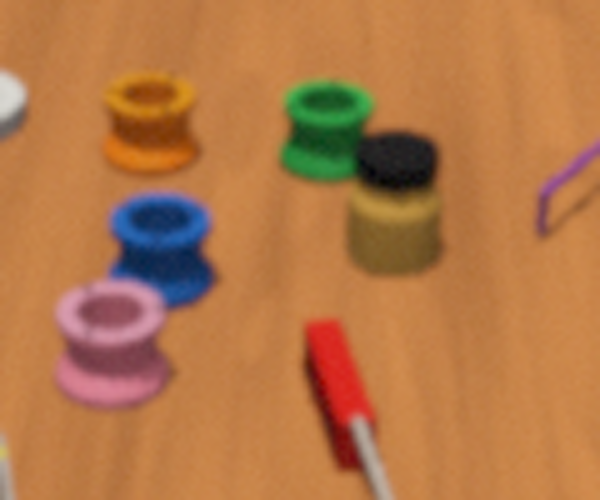

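```bash
python3 - <<'E'
s=open('h.py').read()
s=s.replace("env.calibration(name)","cal(name)").replace("def px2w","_c={}\ndef cal(n):\n    if n=='wrist' or n not in _c: _c[n]=env.calibration(n)\n    return _c[n]\ndef px2w",1)
s+='''
def onplane(mask,h,name="top"):
    v,u=np.nonzero(mask); c=cal(name); T=np.array(c["cam_to_world"]);_c2=c
    p=px2w(name,u.astype(float),v.astype(float),np.ones(len(u)));o=T[:3,3];d=p-o
    return (o+d*((h-o[2])/d[:,2])[:,None])[:,:2]
'''
open('h.py','w').write(s)
E
python3 - <<'E'
from h import *
z=np.load("/tmp/top1.npz");im=z["im"];d=z["d"];W=cloud("top",d)
hsv=cv2.cvtColor(im,cv2.COLOR_RGB2HSV)
v,u=np.mgrid[0:400,0:640].astype(float)
m=(abs(u-298)<22)&(abs(v-216)<12)&((hsv[...,0]<6)|(hsv[...,0]>174))&(hsv[...,1]>150)&(W[...,2]>0.028)
P=onplane(m,0.034);rect=cv2.minAreaRect(P.astype(np.float32));print("handle",P.mean(0).round(4),rect)
m=(u>222)&(u<282)&(v>210)&(v<240)&(d>0)&(W[...,2]>0.018)
P=onplane(m,0.034);print("shaft n",len(P));
l=cv2.fitLine(P.astype(np.float32),cv2.DIST_L2,0,.01,.01).ravel();print(l)
t=(P-l[2:])@l[:2];print("ends",(l[2:]+t.min()*l[:2]).round(4),(l[2:]+t.max()*l[:2]).round(4))
z=np.load("/tmp/side1.npz");ims=z["im"]
hs=cv2.cvtColor(ims,cv2.COLOR_RGB2HSV);D=z["d"];Ws=cloud("side",D)
m=(abs(u-350)<15)&(abs(v-227)<22)&((hs[...,0]<6)|(hs[...,0]>174))&(hs[...,1]>150)
P=Ws[m&(D>0)];P=P[P[:,2]>0.030];print("side handle",P.mean(0).round(4),cv2.minAreaRect(P[:,:2].astype(np.float32)))
P=Ws[(abs(u-311)<16)&(abs(v-198)<16)&(D>0)];P=P[P[:,2]>0.037];print("side blue",cv2.minEnclosingCircle(P[:,:2].astype(np.float32)))
P=Ws[(abs(u-311)<16)&(abs(v-174)<14)&(D>0)];P=P[P[:,2]>0.037];print("side orange",cv2.minEnclosingCircle(P[:,:2].astype(np.float32)))
# white fit in hole/outer with known radius using edge pts
box=(abs(u-213)<18)&(abs(v-150)<18)&(W[...,2]>0.034)&(W[...,2]<0.05)
P=onplane(box,0.042)
from scipy.optimize import minimize
def cost(c,):
    r=np.hypot(*(P-c).T); return np.sum(np.clip(r-.0275,0,None)**2+np.clip(.0185-r,0,None)**2)
print("white ann",minimize(cost,[.598,.218],method="Nelder-Mead").x)
# walls at bay top
m=(d>0)&(W[...,2]>.088)&(W[...,2]<.11)&(W[...,0]>.5)&(W[...,0]<.7)&(W[...,1]>.12)&(W[...,1]<.34)
P=onplane(m,.098);r=cv2.minAreaRect(P.astype(np.float32));print(r,cv2.boxPoints(r))
E
```

```text
handle [0.4269 0.002 ] ((0.4269075095653534, 0.0024088844656944275), (0.01874246634542942, 0.08804263174533844), 12.514958381652832)
shaft n 146
[ 0.22604541 -0.97411674  0.40209228  0.11104447]
ends [0.3848 0.1855] [0.418  0.0424]
side handle [0.4283 0.0075 0.0343] ((0.4282607436180115, 0.006292223930358887), (0.017113512381911278, 0.08827904611825943), 12.577905654907227)
side blue ((0.5261510610580444, -0.08369478583335876), 0.06443554162979126)
side orange ((0.545150876045227, -0.26133692264556885), 0.029049759730696678)
white ann [0.59679271 0.2185415 ]
((0.5988726019859314, 0.22808247804641724), (0.09026005119085312, 0.13517500460147858), 14.171638488769531) [[0.5385688  0.282564  ]
 [0.5716633  0.1515028 ]
 [0.6591764  0.17360094]
 [0.6260819  0.30466217]]
```

Request:
arm_command([
  [0,0,0,0,-0.0177,0,1],
  [0,0,0,0,-0.0177,0,1],
  [0,0,0,0,-0.0177,0,1],
  [0,0,0,0,-0.0177,0,1],
  [0,0,0,0,-0.0177,0,1],
  [0,0,0,0,-0.0177,0,1],
  [0,0,0,0,-0.0177,0,1],
  [0,0,0,0,-0.0177,0,1],
  [0,0,0,0,-0.0177,0,1],
  [0,0,0,0,-0.0177,0,1],
  [0,0,0,0,-0.0177,0,1],
  [0,0,0,0,-0.0177,0,1],
])

```text
time_s: 1.9
ee_pos: [0.2583, -0.5138, 0.2305]
tool_rot: [-0.702, 0.702, 0.083, -0.083]
wrist_force: [-0.0, 0.5, -0.7]
finger_gap: 0.0937
```

```bash
cat >> h.py <<'E'
from scipy.spatial.transform import Rotation as R
def st(target=None):
    s=env.sense();q=s["tool_rot"];M=R.from_quat([q[1],q[2],q[3],q[0]]).as_matrix()
    print("t",round(s["time_s"],2),"tcp",s["ee_pos"].round(4),"yaw",np.degrees(np.arctan2(M[1,0],M[0,0])).round(2),"down",M[:,1].round(3),"F",s["wrist_force"].round(2),"gap",round(s["finger_gap"],4),"q6",s["q"].round(2))
    if target is not None:
        for nm in target:
            dlt=M.T@(np.array(nm)-s["ee_pos"]);print("to",nm,"tool m",dlt.round(4),"shares",(dlt/.15).round(3))
    return s,M
E
python3 -c "
from h import *
st([[.4253,.0092,.229],[.4253,.0092,.030]])"
```

```text
t 1.9 tcp [ 0.2583 -0.5138  0.2305] yaw 13.47 down [ 0. -0. -1.] F [-0.01  0.46 -0.73] gap 0.0937 q6 [-1.26  0.21  1.54  0.    1.39 -1.49]
to [0.4253, 0.0092, 0.229] tool m [0.2843 0.0015 0.4697] shares [1.895 0.01  3.131]
to [0.4253, 0.0092, 0.03] tool m [0.2843 0.2005 0.4697] shares [1.895 1.336 3.131]
```

Request:
arm_command([
  [0.1185,0.025,0.1957,0,0,0,1],
  [0.1185,0.025,0.1957,0,0,0,1],
  [0.1185,0.025,0.1957,0,0,0,1],
  [0.1185,0.025,0.1957,0,0,0,1],
  [0.1185,0.025,0.1957,0,0,0,1],
  [0.1185,0.025,0.1957,0,0,0,1],
  [0.1185,0.025,0.1957,0,0,0,1],
  [0.1185,0.025,0.1957,0,0,0,1],
  [0.1185,0.025,0.1957,0,0,0,1],
  [0.1185,0.025,0.1957,0,0,0,1],
  [0.1185,0.025,0.1957,0,0,0,1],
  [0.1185,0.025,0.1957,0,0,0,1],
  [0.1185,0.025,0.1957,0,0,0,1],
  [0.1185,0.025,0.1957,0,0,0,1],
  [0.1185,0.025,0.1957,0,0,0,1],
  [0.1185,0.025,0.1957,0,0,0,1],
  [0,0,0,0,0,0,1],
])

```text
time_s: 3.32
ee_pos: [0.4288, 0.0132, 0.1701]
tool_rot: [0.703, -0.701, -0.083, 0.083]
wrist_force: [-0.1, -0.4, 0.6]
finger_gap: 0.0943
```

```bash
python3 - <<'E'
from h import *
s,M=st([[.4253,.0092,.030]])
im,d=env.camera("wrist");save("w1.png",im)
W=cloud("wrist",d);hsv=cv2.cvtColor(im,cv2.COLOR_RGB2HSV)
m=((hsv[...,0]<6)|(hsv[...,0]>174))&(hsv[...,1]>150)&(d>0)&(W[...,2]>.028)&(W[...,2]<.05)
P=onplane(m,.034,"wrist");print(len(P),cv2.minAreaRect(P.astype(np.float32)) if len(P) else 0)
E
```

```text
t 3.32 tcp [0.4288 0.0132 0.1701] yaw 13.52 down [ 0.     0.003 -1.   ] F [-0.07 -0.36  0.57] gap 0.0943 q6 [-0.17 -0.05  1.95  0.    1.24 -0.41]
to [0.4253, 0.0092, 0.03] tool m [-0.0044  0.1401 -0.0034] shares [-0.03   0.934 -0.023]
1603 ((0.42640674114227295, 0.0011158660054206848), (0.019318554550409317, 0.08937181532382965), 12.784036636352539)
```

View pics/w1.png

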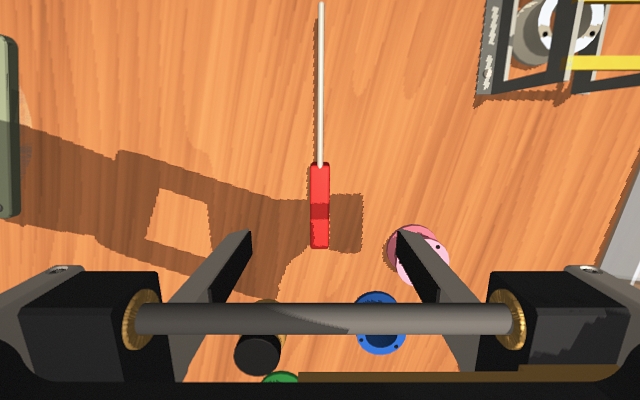

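Request:
arm_command([
  [-0.0043,0.1167,-0.0035,0,0,0,1],
  [-0.0043,0.1167,-0.0035,0,0,0,1],
  [-0.0043,0.1167,-0.0035,0,0,0,1],
  [-0.0043,0.1167,-0.0035,0,0,0,1],
  [-0.0043,0.1167,-0.0035,0,0,0,1],
  [-0.0043,0.1167,-0.0035,0,0,0,1],
  [-0.0043,0.1167,-0.0035,0,0,0,1],
  [-0.0043,0.1167,-0.0035,0,0,0,1],
  [0,0,0,0,0,0,1],
  [0,0,0,0,0,0,1],
])

```text
time_s: 4.2
ee_pos: [0.4234, 0.0021, 0.03]
tool_rot: [0.703, -0.702, -0.08, 0.081]
wrist_force: [0.2, 0.3, -1.2]
finger_gap: 0.0939
```

Request:
arm_command([
  [0.018,0,0.037,0,0,0,1],
  [0,0,0,0,0,0,0],
  [0,0,0,0,0,0,0],
  [0,0,0,0,0,0,0],
  [0,0,0,0,0,0,0],
  [0,0,0,0,0,0,0],
  [0,0,0,0,0,0,0],
  [0,0,0,0,0,0,0],
])

```text
time_s: 4.87
ee_pos: [0.4256, 0.0091, 0.0305]
tool_rot: [-0.702, 0.702, 0.081, -0.081]
wrist_force: [0.2, 0.0, 1.0]
finger_gap: 0.0508
```

Request:
arm_command([
  [0,0,0,0,0,0,0],
  [0,0,0,0,0,0,0],
  [0,0,0,0,0,0,0],
  [0,0,0,0,0,0,0],
  [0,0,0,0,0,0,0],
  [0,0,0,0,0,0,0],
  [0,0,0,0,0,0,0],
])

```text
time_s: 5.45
ee_pos: [0.4256, 0.0091, 0.0304]
tool_rot: [0.702, -0.702, -0.081, 0.081]
wrist_force: [-0.3, -0.1, 0.4]
finger_gap: 0.0197
```

Request:
arm_command([
  [0,-0.11,0,0,0,0,0],
  [0,-0.11,0,0,0,0,0],
  [0,-0.11,0,0,0.0091,0,0],
  [0,-0.11,0,0,0.0091,0,0],
  [0,-0.11,0,0,0.0091,0,0],
  [0,-0.11,0,0,0.0091,0,0],
  [0,0,0,0,0,0,0],
  [0,0,0,0,0,0,0],
])

```text
time_s: 6.12
ee_pos: [0.4261, 0.009, 0.1298]
tool_rot: [-0.707, 0.707, 0.001, -0.0]
wrist_force: [-0.2, 1.1, -1.5]
finger_gap: 0.0195
```

```bash
python3 - <<'E'
from h import *
s,M=st([[.597,-.035,.13]])
im,d=env.camera("wrist");save("w2.png",im)
W=cloud("wrist",d);hsv=cv2.cvtColor(im,cv2.COLOR_RGB2HSV)
v,u=np.mgrid[0:400,0:640]
m=(d>0)&(W[...,2]>.09)&(v<215)&(abs(u-320)<60)
P=W[m];print(len(P))
l=cv2.fitLine(P[:,:2].astype(np.float32),cv2.DIST_L2,0,.01,.01).ravel();print(l,P.min(0),P.max(0))
im,d=env.camera("top");save("t2.png",im)
W=cloud("top",d);m=(d>0)&(W[...,2]>.10)&(W[...,2]<.15)&(W[...,1]>.055)&(W[...,1]<.21)&(abs(W[...,0]-.425)<.05)
P=onplane(m,.131);print(len(P),P.min(0),P.max(0),P.mean(0));l=cv2.fitLine(P[:,:2].astype(np.float32),cv2.DIST_L2,0,.01,.01).ravel();print(l)
E
```

```text
t 6.12 tcp [0.4261 0.009  0.1298] yaw 0.13 down [ 0.002 -0.    -1.   ] F [-0.22  1.09 -1.47] gap 0.0195 q6 [-0.18 -0.    1.99 -0.    1.15 -0.18]
to [0.597, -0.035, 0.13] tool m [ 1.708e-01  1.000e-04 -4.440e-02] shares [ 1.138e+00  1.000e-03 -2.960e-01]
3408
[6.6025648e-04 9.9999976e-01 4.2535239e-01 7.9660781e-02] [0.41529054 0.03512331 0.10192421] [0.43540608 0.13697989 0.13474251]
47 [0.42380325 0.13700973] [0.42611612 0.18956677] [0.42493641 0.1634484 ]
[2.387325e-04 1.000000e+00 4.249364e-01 1.634484e-01]
```

View pics/w2.png

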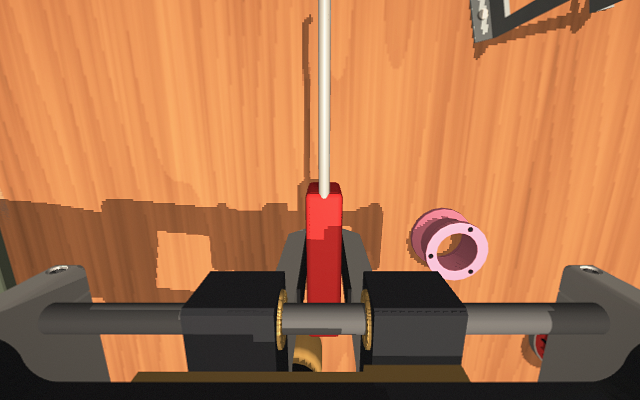

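View pics/t2.png

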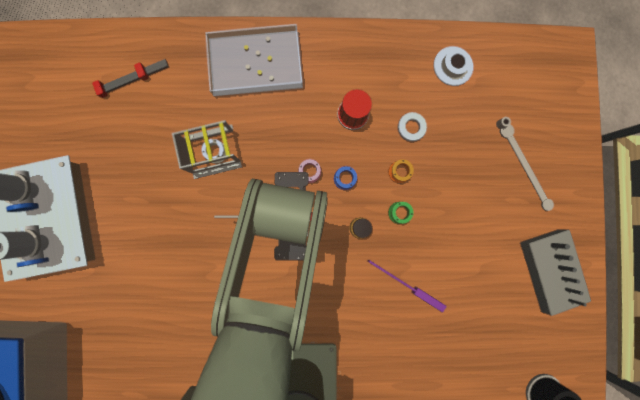

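Request:
arm_command([
  [0.144,0,-0.0434,0,0,0,0],
  [0.144,0,-0.0434,0,0,0,0],
  [0.144,0,-0.0434,0,0,0,0],
  [0.144,0,-0.0434,0,0,0,0],
  [0.144,0,-0.0434,0,0,0,0],
  [0.144,0,-0.0434,0,0,0,0],
  [0.144,0,-0.0434,0,0,0,0],
  [0.144,0,-0.0434,0,0,0,0],
  [0,0.088,0,0,0,0,0],
  [0,0.088,0,0,0,0,0],
  [0,0.088,0,0,0,0,0],
  [0,0.088,0,0,0,0,0],
  [0,0,0,0,0,0,0],
  [0,0,0,0,0,0,0],
  [0,0,0,0,0,0,0],
])

```text
time_s: 7.47
ee_pos: [0.5981, -0.0426, 0.0766]
tool_rot: [0.707, -0.707, -0.0, 0.0]
wrist_force: [0.5, 0.6, -0.2]
finger_gap: 0.0199
```

```bash
python3 - <<'E'
from h import *
s,M=st([[.598,.0415,.077]])
im,d=env.camera("wrist");save("w3.png",im)
W=cloud("wrist",d);v,u=np.mgrid[0:400,0:640]
# white flange
t=env.trace("white_centre","wrist")
for r in t[:2]:
    m=r["region"]&(d>0)&(W[...,2]>.036)&(W[...,2]<.046); print(r["conf"],r["position"],m.sum()); 
    if m.sum()>20:
        P=onplane(m,.042,"wrist"); print(cv2.minEnclosingCircle(P.astype(np.float32)),P.mean(0))
im,d=env.camera("side");save("s3.png",cv2.resize(im[180:330,200:360],None,fx=4,fy=4,interpolation=cv2.INTER_CUBIC))
E
```

```text
t 7.47 tcp [ 0.5981 -0.0426  0.0766] yaw 0.06 down [-0.  0. -1.] F [ 0.47  0.57 -0.17] gap 0.0199 q6 [-0.22  0.42  1.6   0.    1.12 -0.22]
to [0.598, 0.0415, 0.077] tool m [-0.     -0.0004  0.0841] shares [-0.    -0.003  0.561]
```

View pics/w3.png

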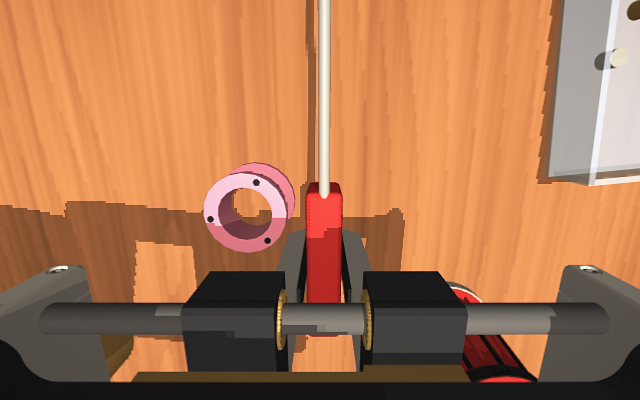

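View pics/s3.png

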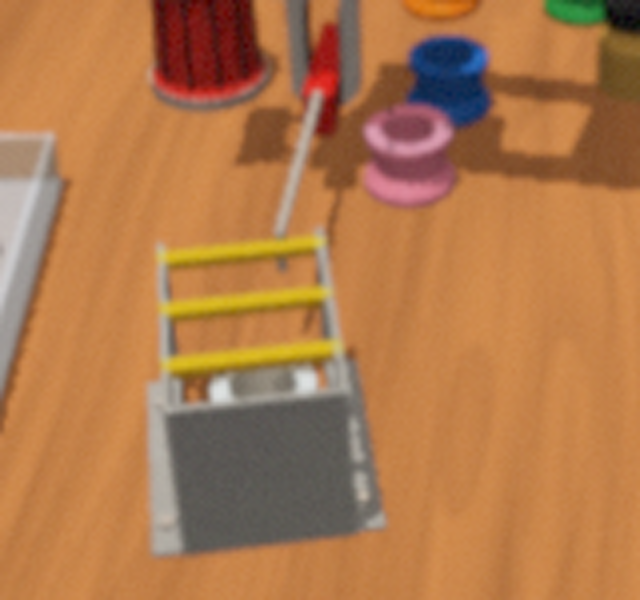

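Request:
arm_command([
  [0,0,0.08,0,0,0,0],
  [0,0,0.08,0,0,0,0],
  [0,0,0.08,0,0,0,0],
  [0,0,0.08,0,0,0,0],
  [0,0,0.08,0,0,0,0],
  [0,0,0.08,0,0,0,0],
  [0,0,0.08,0,0,0,0],
  [0,0,0,0,0,0,0],
  [0,0,0,0,0,0,0],
])

```text
time_s: 8.37
ee_pos: [0.5983, 0.0421, 0.0765]
tool_rot: [-0.707, 0.707, 0.001, -0.001]
wrist_force: [-0.2, 0.9, -1.1]
finger_gap: 0.0199
```

```bash
python3 - <<'E'
from h import *
s,M=st([[.598,.0415,.077]])
im,d=env.camera("top");save("t4.png",cv2.resize(im[100:215,150:280],None,fx=5,fy=5,interpolation=cv2.INTER_CUBIC))
h=s["ee_pos"]+[-.001,.1776,0];print("hook top px",w2px("top",h+[0,0,.0]),"tip",w2px("top",h-[0,0,.028]))
print("white c px",w2px("top",[.597,.2185,.042]))
im,d=env.camera("side");save("s4.png",cv2.resize(im[180:330,200:360],None,fx=4,fy=4,interpolation=cv2.INTER_CUBIC))
E
```

```text
t 8.37 tcp [0.5983 0.0421 0.0765] yaw 0.15 down [-0. -0. -1.] F [-0.23  0.9  -1.08] gap 0.0199 q6 [-0.07  0.42  1.6  -0.    1.12 -0.08]
to [0.598, 0.0415, 0.077] tool m [-0.0003 -0.0005 -0.0006] shares [-0.002 -0.003 -0.004]
hook top px [[208.26279787 146.333351  ]] tip [[211.18468732 148.49334837]]
white c px [[212.3032351  149.09620235]]
```

View pics/t4.png

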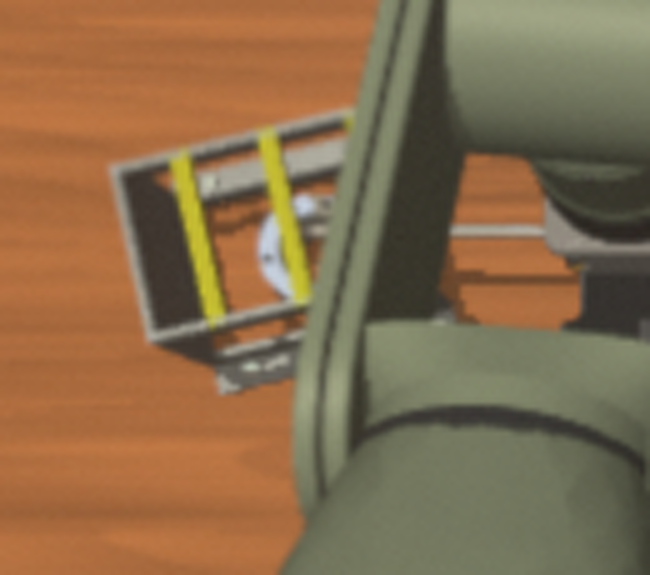

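View pics/s4.png

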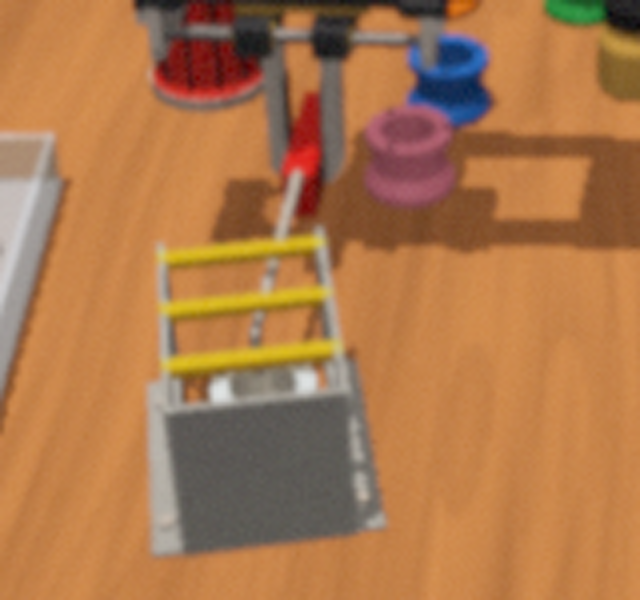

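Request:
arm_command([
  [0,0.045,0,0,0,0,0],
  [0,0.045,0,0,0,0,0],
  [0,0.045,0,0,0,0,0],
  [0,0.045,0,0,0,0,0],
  [0,0,0,0,0,0,0],
  [0,0,0,0,0,0,0],
])

```text
time_s: 8.97
ee_pos: [0.5975, 0.041, 0.0484]
tool_rot: [0.707, -0.707, 0.001, 0.001]
wrist_force: [0.6, 0.3, -1.2]
finger_gap: 0.0198
```

```bash
python3 - <<'E'
from h import *
s,M=st()
im,d=env.camera("side");save("s5.png",cv2.resize(im[180:330,200:360],None,fx=4,fy=4,interpolation=cv2.INTER_CUBIC))
E
```

```text
t 8.97 tcp [0.5975 0.041  0.0484] yaw 0.03 down [-0.002  0.    -1.   ] F [ 0.64  0.32 -1.2 ] gap 0.0198 q6 [-0.08  0.46  1.62  0.    1.07 -0.08]
```

View pics/s5.png

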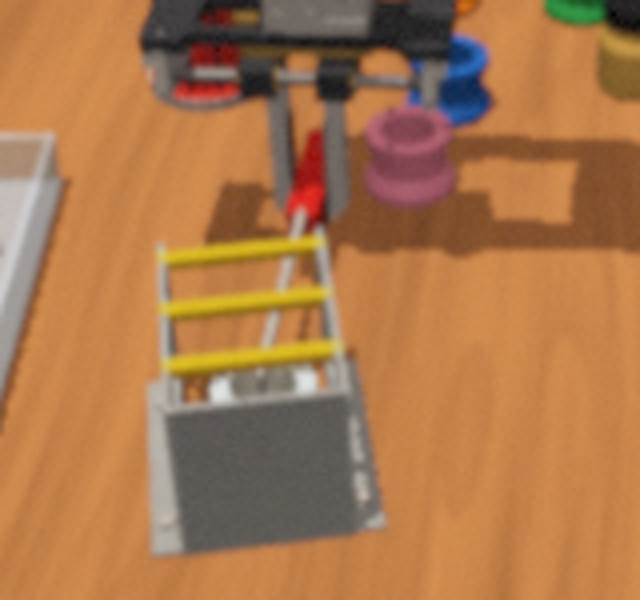

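Request:
arm_command([
  [0.008,0,-0.032,0,0,0,0],
  [0.008,0,-0.032,0,0,0,0],
  [0.008,0,-0.032,0,0,0,0],
  [0.008,0,-0.032,0,0,0,0],
  [0.01,0,-0.04,0,0,0,0],
  [0.01,0,-0.04,0,0,0,0],
  [0.01,0,-0.04,0,0,0,0],
  [0.01,0,-0.04,0,0,0,0],
  [0.01,0,-0.04,0,0,0,0],
  [0.01,0,-0.04,0,0,0,0],
  [0.01,0,-0.04,0,0,0,0],
  [0.01,0,-0.04,0,0,0,0],
  [0,0,0,0,0,0,0],
])

```text
time_s: 10.1
ee_pos: [0.6158, -0.0277, 0.0497]
tool_rot: [-0.707, 0.707, 0.0, 0.0]
wrist_force: [0.3, -0.3, -1.0]
finger_gap: 0.0197
```

```bash
python3 - <<'E'
from h import *
s,M=st()
im,d=env.camera("side");save("s6.png",cv2.resize(im[180:330,200:360],None,fx=4,fy=4,interpolation=cv2.INTER_CUBIC))
E
```

```text
t 10.1 tcp [ 0.6158 -0.0277  0.0497] yaw -0.01 down [ 0.001 -0.001 -1.   ] F [ 0.28 -0.34 -0.97] gap 0.0197 q6 [-0.18  0.49  1.57 -0.    1.08 -0.18]
```

View pics/s6.png

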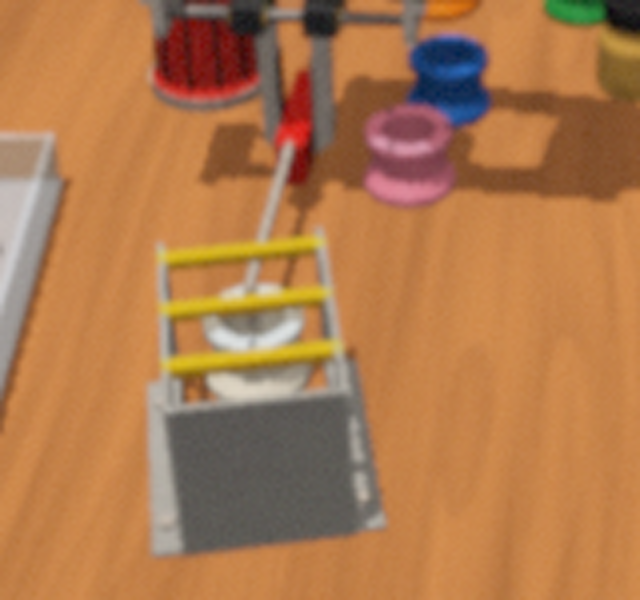

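Request:
arm_command([
  [0.01,0,-0.04,0,0,0,0],
  [0.01,0,-0.04,0,0,0,0],
  [0.01,0,-0.04,0,0,0,0],
  [0.01,0,-0.04,0,0,0,0],
  [0,0,-0.04,0,0,0,0],
  [0,0,-0.04,0,0,0,0],
  [0,0,-0.04,0,0,0,0],
  [-0.01,0,-0.04,0,0,0,0],
  [-0.01,0,-0.04,0,0,0,0],
  [-0.01,0,-0.04,0,0,0,0],
  [-0.01,0,-0.04,0,0,0,0],
  [-0.01,0,-0.04,0,0,0,0],
  [0,0,0,0,0,0,0],
  [0,0,0,0,0,0,0],
])

```text
time_s: 11.32
ee_pos: [0.6137, -0.0986, 0.0497]
tool_rot: [-0.707, 0.707, 0.0, -0.0]
wrist_force: [-0.2, -0.1, -1.5]
finger_gap: 0.0202
```

```bash
python3 - <<'E'
from h import *
s,M=st()
im,d=env.camera("side");save("s7.png",cv2.resize(im[150:330,190:370],None,fx=3.3,fy=3.3,interpolation=cv2.INTER_CUBIC))
E
```

```text
t 11.32 tcp [ 0.6137 -0.0986  0.0497] yaw 0.01 down [ 0. -0. -1.] F [-0.17 -0.08 -1.48] gap 0.0202 q6 [-0.3   0.5   1.56 -0.    1.09 -0.3 ]
```

View pics/s7.png

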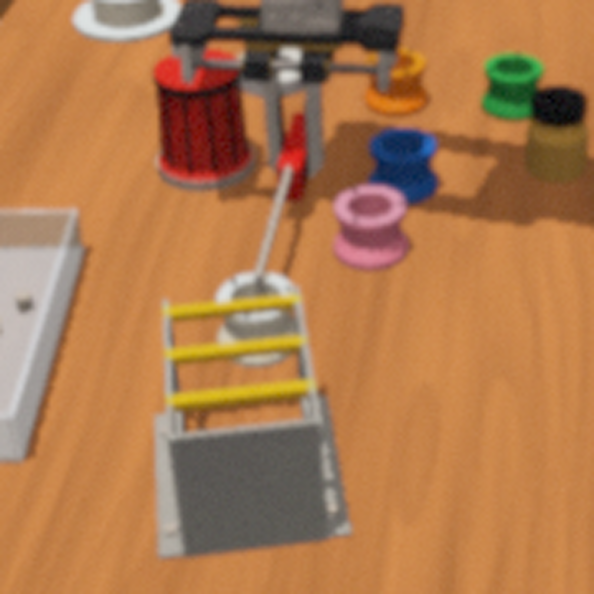

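Request:
arm_command([
  [0,0,0.02,0,0,0,0],
  [0,-0.11,0,0,0,0,0],
  [0,-0.11,0,0,0,0,0],
  [0,-0.11,0,0,0,0,0],
  [0,-0.11,0,0,0,0,0],
  [0,-0.11,0,0,0,0,0],
  [0,0,0,0,0,0,0],
  [-0.157,0,0.088,0,0,0,0],
  [-0.157,0,0.088,0,0,0,0],
  [-0.157,0,0.088,0,0,0,0],
  [-0.157,0,0.088,0,0,0,0],
  [-0.157,0,0.088,0,0,0,0],
  [-0.157,0,0.088,0,0,0,0],
  [-0.157,0,0.088,0,0,0,0],
  [-0.157,0,0.088,0,0,0,0],
  [0,0,0,0,0,0,0],
  [0,0,0,0,0,0,0],
])

```text
time_s: 12.78
ee_pos: [0.4239, 0.0113, 0.1313]
tool_rot: [0.707, -0.707, -0.001, 0.001]
wrist_force: [0.7, -0.6, -0.7]
finger_gap: 0.0197
```

```bash
python3 - <<'E'
from h import *
s,M=st([[.4256,.009,.031]])
im,d=env.camera("side");save("s8.png",cv2.resize(im[130:330,190:430],None,fx=3.3,fy=3,interpolation=cv2.INTER_CUBIC))
E
```

```text
t 12.78 tcp [0.4239 0.0113 0.1313] yaw 0.14 down [-0.001  0.    -1.   ] F [ 0.68 -0.6  -0.72] gap 0.0197 q6 [-0.18 -0.01  2.   -0.    1.15 -0.18]
to [0.4256, 0.009, 0.031] tool m [ 0.0018  0.1003 -0.0023] shares [ 0.012  0.669 -0.015]
```

View pics/s8.png

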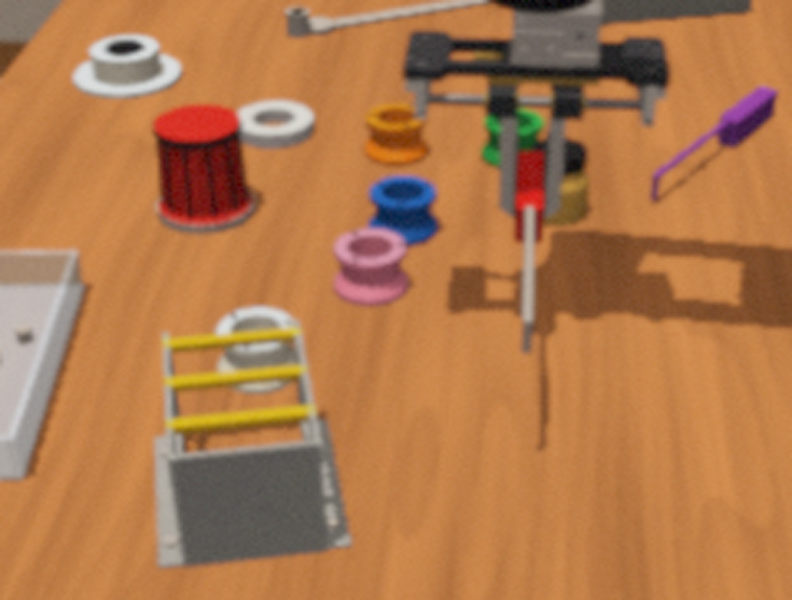

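White stands upright outside the bay. I'll put the pick down.

Request:
arm_command([
  [0,0.11,0,0,0,0,0],
  [0,0.11,0,0,0,0,0],
  [0,0.11,0,0,0,0,0],
  [0,0.11,0,0,0,0,0],
  [0,0.11,0,0,0,0,0],
  [0,0.08,0,0,0,0,0],
  [0,0.03,0,0,0,0,0],
  [0,0,0,0,0,0,0],
  [0,0,0,0,0,0,0],
])

```text
time_s: 13.58
ee_pos: [0.4263, 0.01, 0.0333]
tool_rot: [-0.707, 0.707, 0.0, 0.0]
wrist_force: [0.1, 1.0, -1.5]
finger_gap: 0.0198
```

Request:
arm_command([
  [0,0.018,0,0,0,0,0],
  [0,0,0,0,0,0,0],
  [0,0,0,0,0,0,1],
  [0,0,0,0,0,0,1],
  [0,0,0,0,0,0,1],
  [0,0,0,0,0,0,1],
  [0,0,0,0,0,0,1],
  [0,0,0,0,0,0,1],
  [0,-0.1,0,0,0,0,1],
  [0,-0.15,0,0,0,0,1],
  [0,-0.2,0,0,0,0,1],
  [0,-0.2,0,0,0,0,1],
  [0,-0.2,0,0,0,0,1],
  [0,-0.2,0,0,0,0,1],
  [0,0,0,0,0,0,1],
  [0,0,0,0,0,0,1],
])

```text
time_s: 14.92
ee_pos: [0.4268, 0.0101, 0.1899]
tool_rot: [-0.707, 0.707, 0.002, 0.001]
wrist_force: [0.7, 1.0, -0.9]
finger_gap: 0.0942
```

```bash
python3 - <<'E'
from h import *
s,M=st([[.527,-.18,.19]])
im,d=env.camera("side");save("s9.png",cv2.resize(im[130:330,190:430],None,fx=3.3,fy=3,interpolation=cv2.INTER_CUBIC))
im,d=env.camera("wrist");save("w9.png",im)
W=cloud("wrist",d)
for nm in ["white_centre","blue_centre"]:
  for r in env.trace(nm,"wrist"):
    m=r["region"]&(d>0)&(W[...,2]>.036)&(W[...,2]<.048)
    if m.sum()>30:
        P=onplane(m,.042,"wrist"); print(nm,r["conf"],r["position"],cv2.minEnclosingCircle(P.astype(np.float32)))
E
```

```text
t 14.92 tcp [0.4268 0.0101 0.1899] yaw 0.05 down [ 0.005 -0.001 -1.   ] F [ 0.74  1.04 -0.89] gap 0.0942 q6 [-0.18 -0.08  1.93 -0.    1.28 -0.18]
to [0.527, -0.18, 0.19] tool m [ 0.1     0.0006 -0.1902] shares [ 0.667  0.004 -1.268]
white_centre 0.93 [510.8, 114.6] ((0.6101862788200378, 0.09445779025554657), 0.028916645795106888)
blue_centre 0.78 [429.2, 214.0] ((0.5410965085029602, -0.02530687302350998), 0.028645651414990425)
blue_centre 0.58 [390.6, 288.3] ((0.5100767612457275, -0.1014636680483818), 0.017074493691325188)
```

View pics/w9.png

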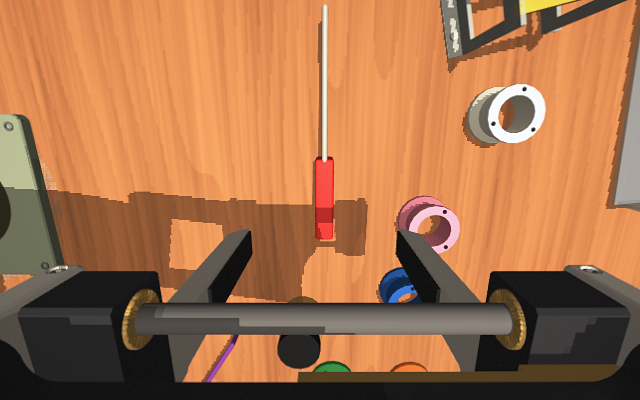

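View pics/s9.png

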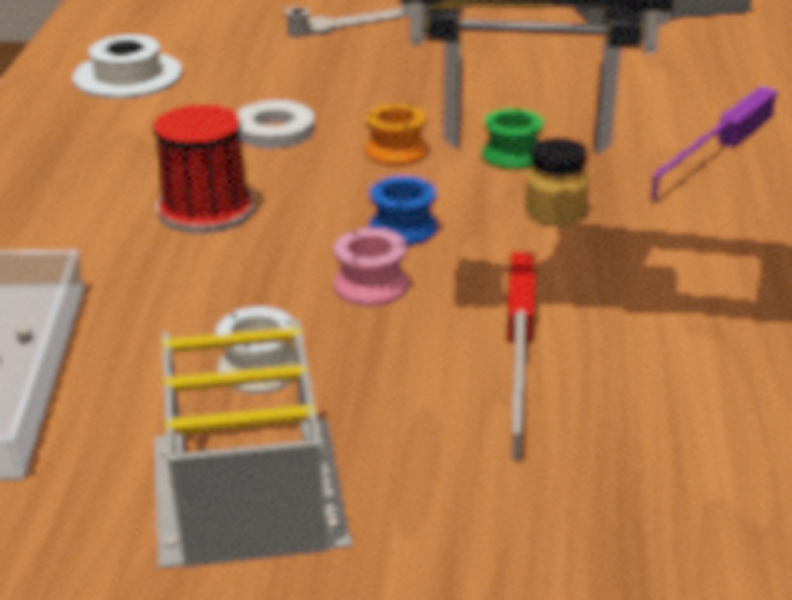

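Request:
arm_command([
  [0.0835,0,-0.175,0,0,0,1],
  [0.0835,0,-0.175,0,0,0,1],
  [0.0835,0,-0.175,0,0,0,1],
  [0.0835,0,-0.175,0,0,0,1],
  [0.0835,0,-0.175,0,0,0,1],
  [0.0835,0,-0.175,0,0,0,1],
  [0.0835,0,-0.175,0,0,0,1],
  [0.0835,0,-0.175,0,0,0,1],
  [0,0,0,0,0,0,1],
  [0,0,0,0,0,0,1],
  [0,0,0,0,0,0,1],
  [0,0,0,0,0,0,1],
])

```text
time_s: 16.12
ee_pos: [0.5247, -0.1981, 0.1868]
tool_rot: [0.708, -0.707, 0.0, 0.001]
wrist_force: [0.4, 0.1, -0.5]
finger_gap: 0.0943
```

```bash
python3 - <<'E'
from h import *
s,M=st()
im,d=env.camera("wrist");save("w10.png",im)
W=cloud("wrist",d)
for nm in ["white_centre","blue_centre"]:
  for r in env.trace(nm,"wrist"):
    m=r["region"]&(d>0)&(W[...,2]>.036)&(W[...,2]<.048)
    if m.sum()>30:
        P=onplane(m,.042,"wrist"); print(nm,r["conf"],r["position"],cv2.minEnclosingCircle(P.astype(np.float32)))
E
```

```text
t 16.12 tcp [ 0.5247 -0.1981  0.1868] yaw 0.1 down [-0.002  0.002 -1.   ] F [ 0.35  0.07 -0.49] gap 0.0943 q6 [-0.52  0.22  1.62  0.    1.3  -0.52]
blue_centre 0.82 [338.6, 112.5] ((0.5283036231994629, -0.12053254246711731), 0.027740655466914177)
blue_centre 0.74 [343.7, 35.5] ((0.5462387204170227, -0.02835862524807453), 0.028258278965950012)
blue_centre 0.64 [261.8, 241.3] ((0.44090116024017334, -0.26503628492355347), 0.02894221432507038)
```

View pics/w10.png

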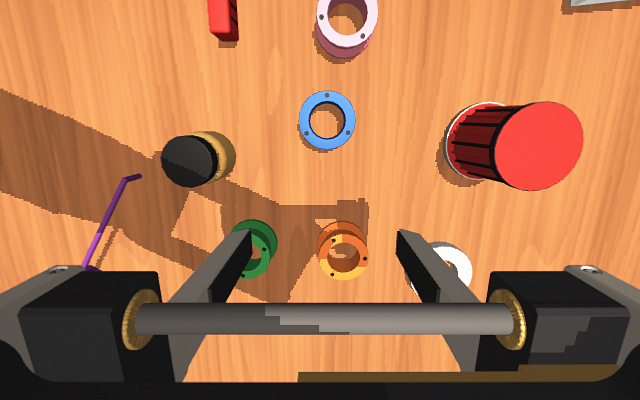

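Request:
arm_command([
  [0.0023,0.08,0.0645,0,0,0,1],
  [0.0023,0.08,0.0645,0,0,0,1],
  [0.0023,0.08,0.0645,0,0,0,1],
  [0.0023,0.08,0.0645,0,0,0,1],
  [0.0023,0.08,0.0645,0,0,0,1],
  [0.0023,0.08,0.0645,0,0,0,1],
  [0.0023,0.08,0.0645,0,0,0,1],
  [0.0023,0.08,0.0645,0,0,0,1],
  [0,0,0,0,0,0,1],
  [0,0,0,0,0,0,1],
  [0,0,0,0,0,0,1],
])

```text
time_s: 17.18
ee_pos: [0.5289, -0.1223, 0.0928]
tool_rot: [-0.707, 0.707, 0.001, -0.0]
wrist_force: [-0.7, 0.6, -0.4]
finger_gap: 0.0941
```

Request:
arm_command([
  [-0.007,0.065,0.01,0,0,0,1],
  [0,0.065,0,0,0,0,1],
  [0,0.065,0,0,0,0,1],
  [0,0.065,0,0,0,0,1],
  [0,0.065,0,0,0,0,1],
  [0,0,0,0,0,0,1],
  [0,0,0,0,0,0,0],
  [0,0,0,0,0,0,0],
  [0,0,0,0,0,0,0],
  [0,0,0,0,0,0,0],
  [0,0,0,0,0,0,0],
  [0,0,0,0,0,0,0],
  [0,0,0,0,0,0,0],
  [0,0,0,0,0,0,0],
  [0,0,0,0,0,0,0],
])

```text
time_s: 18.43
ee_pos: [0.5276, -0.1207, 0.0436]
tool_rot: [-0.707, 0.707, 0.001, -0.0]
wrist_force: [-0.2, 0.7, 2.0]
finger_gap: 0.0563
```

Request:
arm_command([
  [0,-0.1,0,0,0,0,0],
  [0,-0.14,0,0,0,0,0],
  [0,-0.14,0,0,0,0,0],
  [0,-0.14,0,0,0,0,0],
  [0,-0.14,0,0,0,0,0],
  [0,-0.14,0,0,0,0,0],
  [0,0,0,0,0,0,0],
  [0.081,0,0.129,0,0,0,0],
  [0.081,0,0.129,0,0,0,0],
  [0.081,0,0.129,0,0,0,0],
  [0.081,0,0.129,0,0,0,0],
  [0.081,0,0.129,0,0,0,0],
  [0.081,0,0.129,0,0,0,0],
  [0.081,0,0.129,0,0,0,0],
  [0,0,0,0,0,0,0],
  [0,0,0,0,0,0,0],
  [0,0,0,0,0,0,0],
])

```text
time_s: 19.85
ee_pos: [0.6111, 0.0146, 0.1615]
tool_rot: [-0.707, 0.707, -0.001, -0.001]
wrist_force: [-1.6, 0.1, -0.9]
finger_gap: 0.0563
```

```bash
cat >> h.py <<'E'
def fit(P,ro=.028,ri=.018):
    from scipy.optimize import minimize
    f=lambda c:np.sum(np.clip(np.hypot(*(P-c).T)-ro,0,None)**2+np.clip(ri-np.hypot(*(P-c).T),0,None)**2)
    return minimize(f,P.mean(0),method="Nelder-Mead").x.round(4)
def tr(nm,cam,d,h=.042,tol=.007):
    W=cloud(cam,d)
    for r in env.trace(nm,cam):
        m=r["region"]&(d>0)&(abs(W[...,2]-h)<tol)
        if m.sum()>30:
            P=onplane(m,h,cam); c,rr=cv2.minEnclosingCircle(P.astype(np.float32)); print(nm,cam,round(r["conf"],2),np.round(r["position"]),m.sum(),"circ",np.round(c,4),round(rr,4),"fit",fit(P))
E
python3 - <<'E'
from h import *
s,M=st()
im,d=env.camera("wrist");save("w11.png",im); tr("white_centre","wrist",d)
im,d=env.camera("top");save("t11.png",im); tr("white_centre","top",d)
im,d=env.camera("side");save("s11.png",cv2.resize(im[130:330,190:430],None,fx=3.3,fy=3,interpolation=cv2.INTER_CUBIC)); tr("white_centre","side",d)
E
```

```text
t 19.85 tcp [0.6111 0.0146 0.1615] yaw 0.06 down [-0.003 -0.    -1.   ] F [-1.61  0.12 -0.88] gap 0.0563 q6 [-0.12  0.35  1.51 -0.    1.28 -0.12]
white_centre wrist 0.86 [339. 110.] 1852 circ [0.6151 0.0931] 0.0279 fit [0.6149 0.0931]
white_centre top 0.58 [264. 152.] 211 circ [0.6138 0.093 ] 0.0283 fit [0.6138 0.0933]
white_centre side 0.55 [266. 243.] 158 circ [0.614 0.099] 0.0314 fit [0.6135 0.0993]
```

View pics/w11.png

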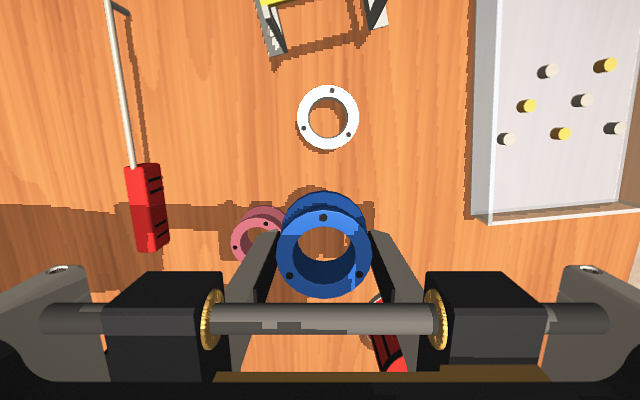

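View pics/s11.png

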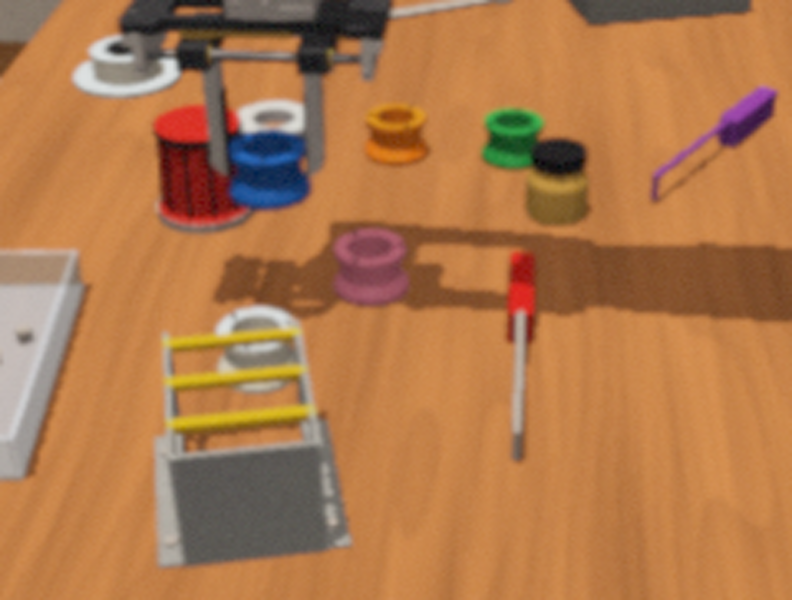

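```bash
python3 - <<'E'
from h import *
s,M=st()
im,d=env.camera("wrist"); W=cloud("wrist",d)
for h in(.158,.160,.162):
  tr("blue_centre","wrist",d,h,.005)
E
```

```text
t 20.15 tcp [0.612  0.0141 0.1632] yaw -0.02 down [-0. -0. -1.] F [ 0.57  0.05 -2.04] gap 0.0561 q6 [-0.12  0.34  1.51 -0.    1.29 -0.12]
blue_centre wrist 0.75 [319. 261.] 4317 circ [0.6124 0.0138] 0.0291 fit [0.6123 0.0148]
blue_centre wrist 0.75 [319. 261.] 4399 circ [0.6125 0.0148] 0.0288 fit [0.6123 0.0156]
blue_centre wrist 0.75 [319. 261.] 4251 circ [0.6123 0.0158] 0.0284 fit [0.6125 0.0164]
```

Request:
arm_command([
  [0.002,0.03,0.0645,0,0,0,0],
  [0.002,0.03,0.0645,0,0,0,0],
  [0.002,0.03,0.0645,0,0,0,0],
  [0.002,0.03,0.0645,0,0,0,0],
  [0.002,0.03,0.0645,0,0,0,0],
  [0.002,0.03,0.0645,0,0,0,0],
  [0.002,0.03,0.0645,0,0,0,0],
  [0.002,0.03,0.0645,0,0,0,0],
  [0,0,0,0,0,0,0],
  [0,0,0,0,0,0,0],
  [0,0,0,0,0,0,0],
  [0,0,0,0,0,0,0],
])

```text
time_s: 21.35
ee_pos: [0.615, 0.0919, 0.1276]
tool_rot: [-0.707, 0.707, 0.0, 0.0]
wrist_force: [-0.4, -0.1, -1.3]
finger_gap: 0.0559
```

```bash
python3 - <<'E'
from h import *
import time
for i in range(2):
    s,M=st([[.6144,.0917,.087]]); env.camera("side")
E
```

```text
t 21.35 tcp [0.615  0.0919 0.1276] yaw 0.02 down [ 0.001 -0.    -1.   ] F [-0.4  -0.12 -1.27] gap 0.0559 q6 [ 0.01  0.4   1.52 -0.    1.23  0.01]
to [0.6144, 0.0917, 0.087] tool m [-0.0006  0.0406 -0.0001] shares [-0.004  0.27  -0.001]
t 21.4 tcp [0.615  0.0917 0.1276] yaw 0.01 down [ 0.001 -0.    -1.   ] F [ 0.08  0.38 -1.54] gap 0.0561 q6 [ 0.01  0.4   1.52 -0.    1.23  0.01]
to [0.6144, 0.0917, 0.087] tool m [-0.0006  0.0406 -0.    ] shares [-0.004  0.271 -0.   ]
```

Request:
arm_command([
  [-0.002,0.065,0,0,0,0,0],
  [0,0.065,0,0,0,0,0],
  [0,0.065,0,0,0,0,0],
  [0,0.05,0,0,0,0,0],
  [0,0.02,0,0,0,0,0],
  [0,0,0,0,0,0,0],
  [0,0,0,0,0,0,0],
])

```text
time_s: 22.03
ee_pos: [0.6141, 0.0923, 0.0868]
tool_rot: [0.707, -0.707, -0.0, 0.001]
wrist_force: [-0.2, -0.1, -1.1]
finger_gap: 0.0562
```

Request:
arm_command([
  [0,0.008,0,0,0,0,0],
  [0,0,0,0,0,0,0],
  [0,0,0,0,0,0,0],
])

```text
time_s: 22.28
ee_pos: [0.6143, 0.0923, 0.0861]
tool_rot: [0.707, -0.707, -0.0, 0.0]
wrist_force: [0.6, -0.2, -1.1]
finger_gap: 0.0563
```

```bash
python3 - <<'E'
from h import *
st()
im,d=env.camera("side");save("s12.png",cv2.resize(im[190:290,210:330],None,fx=5,fy=5,interpolation=cv2.INTER_CUBIC))
st()
E
```

```text
t 22.28 tcp [0.6143 0.0923 0.0861] yaw 0.05 down [ 0.  0. -1.] F [ 0.6  -0.19 -1.06] gap 0.0563 q6 [0.01 0.45 1.54 0.   1.15 0.01]
t 22.33 tcp [0.6143 0.0923 0.0862] yaw 0.05 down [ 0.  0. -1.] F [-0.24  0.32 -1.32] gap 0.0566 q6 [0.01 0.45 1.54 0.   1.15 0.01]
```

View pics/s12.png

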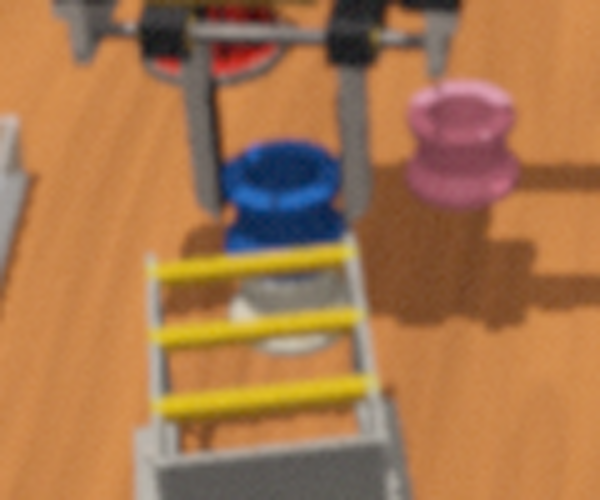

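Request:
arm_command([
  [0,0.006,0,0,0,0,0],
  [0,0,0,0,0,0,0],
  [0,0,0,0,0,0,0],
])

```text
time_s: 22.58
ee_pos: [0.6146, 0.0923, 0.0856]
tool_rot: [0.707, -0.707, -0.001, 0.0]
wrist_force: [-0.1, 0.4, -1.0]
finger_gap: 0.0562
```

Request:
arm_command([
  [0,0.006,0,0,0,0,0],
  [0,0,0,0,0,0,0],
  [0,0,0,0,0,0,0],
])

```text
time_s: 22.83
ee_pos: [0.6146, 0.0923, 0.0856]
tool_rot: [-0.707, 0.707, 0.001, -0.0]
wrist_force: [-2.3, 0.5, 5.2]
finger_gap: 0.0564
```

Request:
arm_command([
  [0,0,0,0,0,0,1],
  [0,0,0,0,0,0,1],
  [0,0,0,0,0,0,1],
  [0,0,0,0,0,0,1],
  [0,0,0,0,0,0,1],
  [0,-0.05,0,0,0,0,1],
  [0,-0.13,0,0,0,0,1],
  [0,-0.13,0,0,0,0,1],
  [0,-0.13,0,0,0,0,1],
  [0,-0.13,0,0,0,0,1],
  [0,-0.13,0,0,0,0,1],
  [0,0,-0.13,0,0,0,1],
  [0,0,-0.13,0,0,0,1],
  [0,0,-0.13,0,0,0,1],
  [0,0,-0.13,0,0,0,1],
  [0,0,-0.13,0,0,0,1],
  [0,0,0,0,0,0,1],
  [0,0,0,0,0,0,1],
  [0,0,0,0,0,0,1],
])

```text
time_s: 24.42
ee_pos: [0.6144, -0.0046, 0.1897]
tool_rot: [0.707, -0.707, -0.0, 0.0]
wrist_force: [0.6, 0.8, 0.1]
finger_gap: 0.0942
```

```bash
python3 - <<'E'
from h import *
st()
im,d=env.camera("wrist");save("w13.png",im);tr("blue_centre","wrist",d,.084)
im,d=env.camera("top");tr("blue_centre","top",d,.084)
im,d=env.camera("side");save("s13.png",cv2.resize(im[190:290,210:330],None,fx=5,fy=5,interpolation=cv2.INTER_CUBIC))
E
```

```text
t 24.42 tcp [ 0.6144 -0.0046  0.1897] yaw 0.04 down [ 0.     0.001 -1.   ] F [0.58 0.76 0.07] gap 0.0942 q6 [-0.15  0.32  1.48  0.    1.34 -0.15]
blue_centre wrist 0.92 [315.  81.] 2242 circ [0.6146 0.093 ] 0.028 fit [0.6147 0.0925]
blue_centre top 0.71 [264. 145.] 186 circ [0.6138 0.0916] 0.028 fit [0.6139 0.0915]
```

View pics/w13.png

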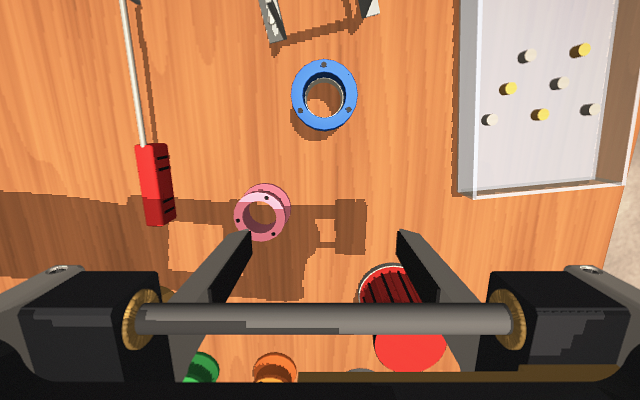

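View pics/s13.png

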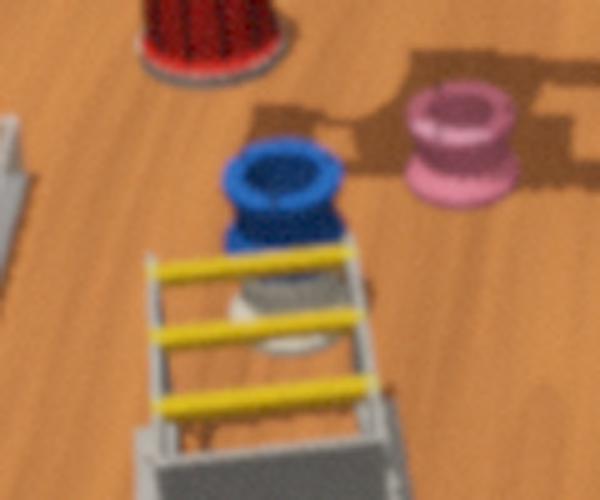

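Request:
arm_command([
  [-0.0456,0,-0.227,0,0,0,1],
  [-0.0456,0,-0.227,0,0,0,1],
  [-0.0456,0,-0.227,0,0,0,1],
  [-0.0456,0,-0.227,0,0,0,1],
  [-0.0456,0,-0.227,0,0,0,1],
  [-0.0456,0,-0.227,0,0,0,1],
  [-0.0456,0,-0.227,0,0,0,1],
  [-0.0456,0,-0.227,0,0,0,1],
  [-0.0456,0,-0.227,0,0,0,1],
  [-0.0456,0,-0.227,0,0,0,1],
  [0,0,0,0,0,0,1],
  [0,0,0,0,0,0,1],
  [0,0,0,0,0,0,1],
  [0,0,0,0,0,0,1],
])

```text
time_s: 25.83
ee_pos: [0.5467, -0.3441, 0.1892]
tool_rot: [0.707, -0.707, -0.001, 0.001]
wrist_force: [1.0, 0.9, 0.4]
finger_gap: 0.0936
```

```bash
python3 - <<'E'
from h import *
st([[.5457,-.2667,.1]])
im,d=env.camera("wrist");save("w14.png",im);tr("orange_centre","wrist",d)
tr("adaptor_centre","wrist",d,.018)
E
```

```text
t 25.83 tcp [ 0.5467 -0.3441  0.1892] yaw 0.15 down [-0.     0.001 -1.   ] F [0.96 0.89 0.44] gap 0.0936 q6 [-0.7   0.39  1.4   0.    1.36 -0.7 ]
to [0.5457, -0.2667, 0.1] tool m [-0.0008  0.0893  0.0773] shares [-0.005  0.595  0.516]
orange_centre wrist 0.88 [324. 104.] 1565 circ [ 0.5464 -0.2662] 0.028 fit [ 0.5464 -0.2664]
adaptor_centre wrist 0.84 [443. 155.] 2832 circ [ 0.666  -0.3001] 0.0387 fit [ 0.6657 -0.3   ]
```

View pics/w14.png

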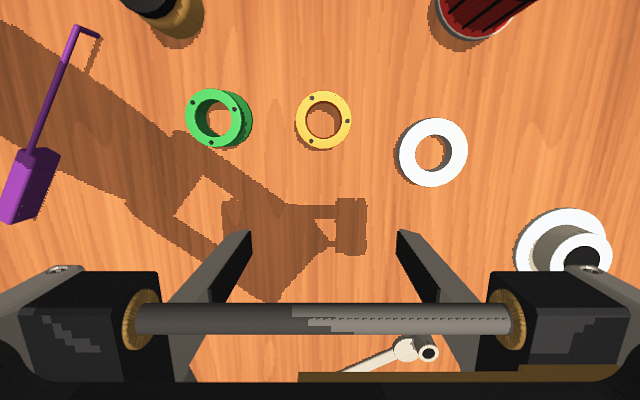

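Request:
arm_command([
  [-0.0006,0.08,0.0648,0,0,0,1],
  [-0.0006,0.08,0.0648,0,0,0,1],
  [-0.0006,0.08,0.0648,0,0,0,1],
  [-0.0006,0.08,0.0648,0,0,0,1],
  [-0.0006,0.08,0.0648,0,0,0,1],
  [-0.0006,0.08,0.0648,0,0,0,1],
  [-0.0006,0.08,0.0648,0,0,0,1],
  [-0.0006,0.08,0.0648,0,0,0,1],
  [0,0,0,0,0,0,1],
  [0,0,0,0,0,0,1],
  [0,0,0,0,0,0,1],
])

```text
time_s: 26.9
ee_pos: [0.5462, -0.2683, 0.0943]
tool_rot: [-0.707, 0.708, 0.001, -0.0]
wrist_force: [0.0, -0.7, -0.9]
finger_gap: 0.0941
```

Request:
arm_command([
  [0,0.067,0.01,0,0,0,1],
  [0,0.067,0,0,0,0,1],
  [0,0.067,0,0,0,0,1],
  [0,0.067,0,0,0,0,1],
  [0,0.067,0,0,0,0,1],
  [0,0,0,0,0,0,1],
  [0,0,0,0,0,0,0],
  [0,0,0,0,0,0,0],
  [0,0,0,0,0,0,0],
  [0,0,0,0,0,0,0],
  [0,0,0,0,0,0,0],
  [0,0,0,0,0,0,0],
  [0,0,0,0,0,0,0],
  [0,0,0,0,0,0,0],
  [0,0,0,0,0,0,0],
])

```text
time_s: 28.15
ee_pos: [0.5458, -0.2667, 0.0437]
tool_rot: [-0.707, 0.707, 0.001, -0.0]
wrist_force: [-0.9, 0.6, 3.1]
finger_gap: 0.0556
```

Request:
arm_command([
  [0,-0.1,0,0,0,0,0],
  [0,-0.15,0,0,0,0,0],
  [0,-0.15,0,0,0,0,0],
  [0,-0.15,0,0,0,0,0],
  [0,-0.15,0,0,0,0,0],
  [0,-0.15,0,0,0,0,0],
  [0,-0.15,0,0,0,0,0],
  [0.0457,0,0.178,0,0,0,0],
  [0.0457,0,0.178,0,0,0,0],
  [0.0457,0,0.178,0,0,0,0],
  [0.0457,0,0.178,0,0,0,0],
  [0.0457,0,0.178,0,0,0,0],
  [0.0457,0,0.178,0,0,0,0],
  [0.0457,0,0.178,0,0,0,0],
  [0.0457,0,0.178,0,0,0,0],
  [0.0457,0,0.178,0,0,0,0],
  [0.0457,0,0.178,0,0,0,0],
  [0,0,0,0,0,0,0],
  [0,0,0,0,0,0,0],
  [0,0,0,0,0,0,0],
])

```text
time_s: 29.82
ee_pos: [0.6133, 0.0002, 0.1926]
tool_rot: [-0.707, 0.707, -0.0, -0.001]
wrist_force: [0.4, -0.1, -1.2]
finger_gap: 0.0561
```

```bash
python3 - <<'E'
from h import *
s,M=st()
im,d=env.camera("wrist");save("w15.png",im);tr("blue_centre","wrist",d,.084)
for _ in [0]: tr("orange_centre","wrist",d,s["ee_pos"][2]-.0016,.006)
im,d=env.camera("top");tr("blue_centre","top",d,.084)
st([[.6144,.092,.13]])
E
```

```text
t 29.82 tcp [6.133e-01 2.000e-04 1.926e-01] yaw 0.07 down [-0.001 -0.001 -1.   ] F [ 0.44 -0.08 -1.22] gap 0.0561 q6 [-0.14  0.32  1.48 -0.    1.34 -0.14]
blue_centre wrist 0.76 [325.  85.] 2087 circ [0.6153 0.0918] 0.028 fit [0.6151 0.0914]
orange_centre wrist 0.81 [321. 260.] 4452 circ [6.137e-01 2.000e-04] 0.0288 fit [0.6137 0.001 ]
blue_centre top 0.8 [260. 146.] 235 circ [0.6142 0.0917] 0.0283 fit [0.6139 0.0917]
t 30.07 tcp [ 6.136e-01 -6.000e-04  1.931e-01] yaw -0.05 down [-0. -0. -1.] F [-0.02  0.47 -1.06] gap 0.0556 q6 [-0.14  0.32  1.48 -0.    1.34 -0.14]
to [0.6144, 0.092, 0.13] tool m [0.0007 0.0631 0.0926] shares [0.005 0.421 0.617]
```

View pics/w15.png

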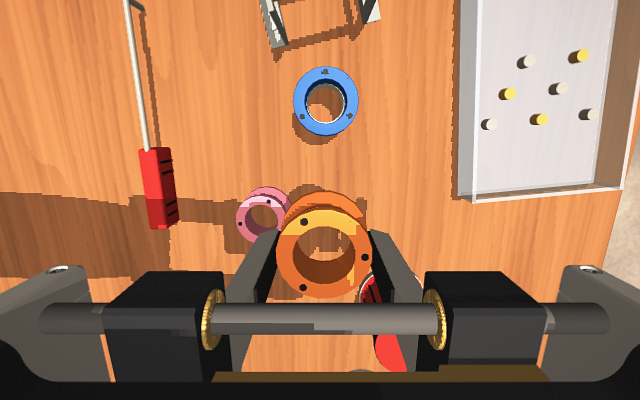

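Request:
arm_command([
  [0.0006,0.03,0.077,0,0,0,0],
  [0.0006,0.03,0.077,0,0,0,0],
  [0.0006,0.03,0.077,0,0,0,0],
  [0.0006,0.03,0.077,0,0,0,0],
  [0.0006,0.03,0.077,0,0,0,0],
  [0.0006,0.03,0.077,0,0,0,0],
  [0.0006,0.03,0.077,0,0,0,0],
  [0.0006,0.03,0.077,0,0,0,0],
  [0,0,0,0,0,0,0],
  [0,0,0,0,0,0,0],
  [0,0,0,0,0,0,0],
  [0,0,0,0,0,0,0],
])

```text
time_s: 31.07
ee_pos: [0.6148, 0.0924, 0.1576]
tool_rot: [-0.707, 0.707, 0.0, 0.0]
wrist_force: [-0.3, -0.4, -1.3]
finger_gap: 0.0558
```

Request:
arm_command([
  [-0.002,0.05,-0.003,0,0,0,0],
  [0,0.05,0,0,0,0,0],
  [0,0.05,0,0,0,0,0],
  [0,0.03,0,0,0,0,0],
  [0,0.01,0,0,0,0,0],
  [0,0,0,0,0,0,0],
  [0,0,0,0,0,0,0],
  [0,0,0,0,0,0,0],
])

```text
time_s: 31.73
ee_pos: [0.6143, 0.0925, 0.1287]
tool_rot: [0.707, -0.707, -0.0, 0.0]
wrist_force: [-0.4, -0.5, -1.8]
finger_gap: 0.0554
```

```bash
python3 - <<'E'
from h import *
st()
im,d=env.camera("side");save("s16.png",cv2.resize(im[170:290,200:340],None,fx=4.5,fy=4.5,interpolation=cv2.INTER_CUBIC))
st()
E
```

```text
t 31.73 tcp [0.6143 0.0925 0.1287] yaw 0.05 down [ 0.  0. -1.] F [-0.36 -0.46 -1.79] gap 0.0554 q6 [0.01 0.4  1.52 0.   1.23 0.01]
t 31.78 tcp [0.6143 0.0926 0.1288] yaw 0.05 down [ 0.  0. -1.] F [-0.2   0.95 -0.99] gap 0.0561 q6 [ 0.01  0.4   1.52 -0.    1.23  0.01]
```

View pics/s16.png

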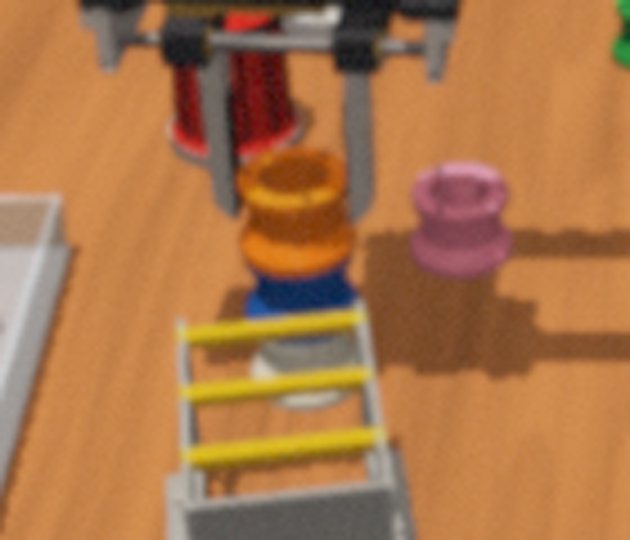

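Aligned over blue. I'll lower it in small steps.

Request:
arm_command([
  [0,0.007,0,0,0,0,0],
  [0,0,0,0,0,0,0],
  [0,0,0,0,0,0,0],
])

```text
time_s: 32.03
ee_pos: [0.6142, 0.0926, 0.1277]
tool_rot: [0.707, -0.707, -0.0, 0.0]
wrist_force: [0.1, 0.3, -1.2]
finger_gap: 0.0555
```

Request:
arm_command([
  [0,0.006,0,0,0,0,0],
  [0,0,0,0,0,0,0],
  [0,0,0,0,0,0,0],
])

```text
time_s: 32.28
ee_pos: [0.6142, 0.0925, 0.1276]
tool_rot: [0.707, -0.707, -0.0, 0.0]
wrist_force: [-2.6, 0.6, 5.3]
finger_gap: 0.0557
```

Contact at the expected height. Release, rise and back off.

Request:
arm_command([
  [0,0,0,0,0,0,1],
  [0,0,0,0,0,0,1],
  [0,0,0,0,0,0,1],
  [0,0,0,0,0,0,1],
  [0,0,0,0,0,0,1],
  [0,-0.05,0,0,0,0,1],
  [0,-0.13,0,0,0,0,1],
  [0,-0.13,0,0,0,0,1],
  [0,-0.13,0,0,0,0,1],
  [0,-0.13,0,0,0,0,1],
  [0,-0.13,0,0,0,0,1],
  [0,0,-0.13,0,0,0,1],
  [0,0,-0.13,0,0,0,1],
  [0,0,-0.13,0,0,0,1],
  [0,0,-0.13,0,0,0,1],
  [0,0,-0.13,0,0,0,1],
  [0,0,-0.13,0,0,0,1],
  [0,0,0,0,0,0,1],
  [0,0,0,0,0,0,1],
  [0,0,0,0,0,0,1],
])

```text
time_s: 33.95
ee_pos: [0.6143, -0.0239, 0.232]
tool_rot: [0.707, -0.707, -0.0, 0.0]
wrist_force: [-0.6, 0.3, -0.5]
finger_gap: 0.0939
```

```bash
python3 - <<'E'
from h import *
st()
im,d=env.camera("wrist");save("w17.png",im);tr("orange_centre","wrist",d,.126)
im,d=env.camera("top");tr("orange_centre","top",d,.126);save("t17.png",im)
W=cloud("top",d)
tr("adaptor_centre","top",d,.018);tr("filter_centre","top",d,.095);tr("jar_centre","top",d,.07);tr("pick_handle","top",d,.034)
im,d=env.camera("side");save("s17.png",cv2.resize(im[130:330,190:430],None,fx=3.3,fy=3,interpolation=cv2.INTER_CUBIC))
E
```

```text
t 33.95 tcp [ 0.6143 -0.0239  0.232 ] yaw 0.05 down [ 0.     0.001 -1.   ] F [-0.64  0.32 -0.51] gap 0.0939 q6 [-0.18  0.29  1.44  0.    1.42 -0.18]
orange_centre wrist 0.85 [324.  52.] 2333 circ [0.6143 0.0933] 0.028 fit [0.6144 0.0926]
orange_centre top 0.51 [265. 140.] 107 circ [0.6108 0.0821] 0.0257 fit [0.6135 0.0928]
adaptor_centre top 0.6 [421. 120.] 422 circ [ 0.6651 -0.3002] 0.0388 fit [ 0.666  -0.2994]
filter_centre top 0.72 [355. 110.] 614 circ [ 0.7009 -0.1427] 0.0375 fit [ 0.6993 -0.1453]
jar_centre top 0.9 [361. 228.] 291 circ [ 0.398  -0.1574] 0.0238 fit [ 0.3957 -0.1635]
pick_handle top 0.63 [423. 294.] 396 circ [ 0.2507 -0.2789] 0.1151 fit [ 0.2363 -0.2994]
```

View pics/w17.png

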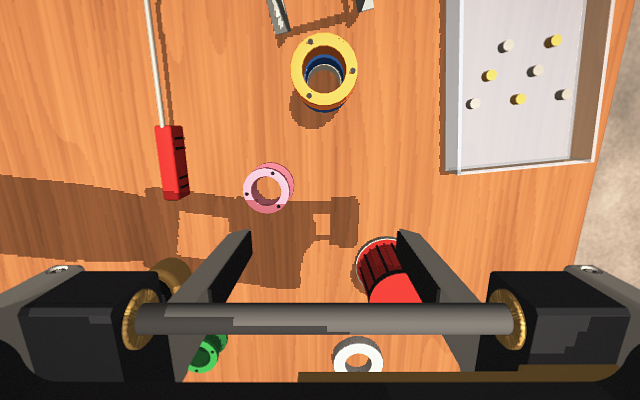

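View pics/s17.png

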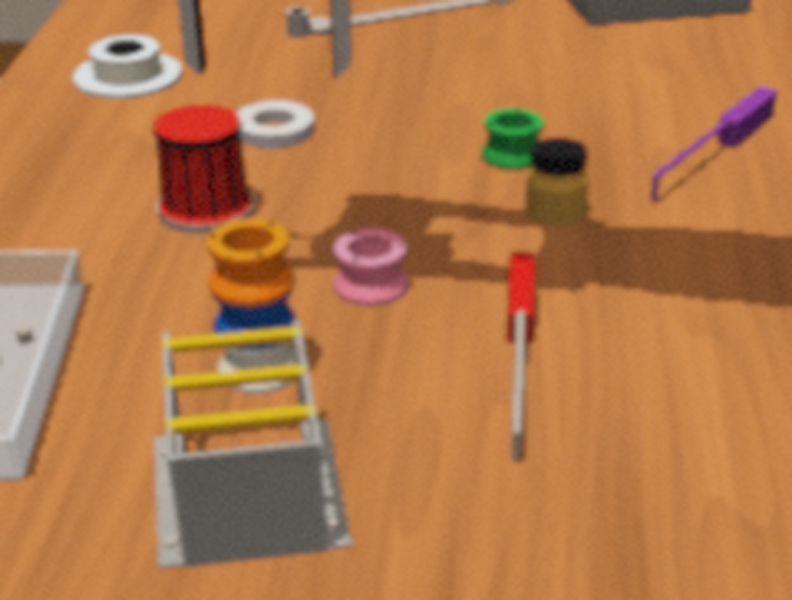

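The tower stands: orange at (0.614, 0.093), blue at (0.614, 0.092), white at (0.614, 0.093). The pick is on the bench and the bystanders haven't moved.

```bash
python3 -c "
from h import *
print(env.finish_job())"
```

```text
the job is handed in; nothing more can be done
None
```

The tower is built and the job is handed in, at about 34 s of the 72 s allowed; the hand-in gives no verdict.

**What I did**
- I took the red pick by its handle, reached under the bars and lowered the hook into the trapped white trumpet's hole.
- I dragged white straight out of the bay and past the mouth. It stayed upright and the gripper never touched it. I then laid the pick back on the bench.
- Blue went on white and orange on blue. Each was lowered until it made light contact (about 5 N) at the expected height, then released.

**Last checks**
- **Centring:** the three centres agree within about 2 mm (limit 7 mm): white (0.614, 0.093), blue (0.614, 0.092) and orange (0.614, 0.093). White and blue were measured before the next piece went on.
- **Upright:** the side and wrist pictures show the tower straight, about 70 mm outside the bay mouth.
- **Pick:** it lies on its foot on the bench.
- **Bystanders:** the filter, adaptor ring and jar were where they started, within measuring error.

**Checks that disagreed**
- The top camera saw orange only partly. One circle fit put it about 11 mm off in y, but that fit covered only part of the rim. The top-camera fit using the known rim size agreed with the wrist camera.
- The last top-camera search for the pick returned the purple look-alike, so I confirmed the red pick only by eye in the side and wrist pictures.

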